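# Load the deburring tray in the skate workshop

## Task

Set the four-bay tray on the clamp bed between the jaw and the fence, and wind the crank clockwise until the jaw holds it tight against the fence. Then take the shaker and shake its stones out evenly over the clamped tray: every bay gets at least one, all the stones end up inside the tray with none on top of another. Lay the empty shaker back flat and lengthwise on its rubber mat, and leave the other things on the bench where they are.

Things in the scene. Friction and masses are not known exactly. Their poses are not given: they have to be found in the camera images.
- bed: Clamp bed, fixed (its place varies); origin on the bench, z up. Steel plate, 240 mm along y, x -130 to +85 mm, top 12 mm above the bench. Red fence 200 mm long, inner face at x = +65 mm, top 40 mm above the bench. Opposite, an aluminium jaw slides along +x to the fence. Red gearbox 90 x 90 mm, 45 mm high, centred at x = -30, y = +185 mm, carries the crank.
- jaw (a joint): Travel of the jaw in m: 0 open, at most 0.042, growing towards the fence; geared to the crank, 3.5 mm per rad. At 0 the gap to the fence is 160 mm; it meets a tray lying against the fence at about 0.036. Jaw 170 mm long (bed's y), 20 mm thick, top 40 mm above the bench.
- crank (a joint): Crank angle in rad; grows clockwise seen from above, which closes the jaw; range 0 to 12, starts at 0 to 2, about 10.3 when the jaw meets the tray. Friction 0.12 N m; it stays where it is left and keeps the clamping force.
- crank_axis (a point): Point on the crank's upright axis, level with knob_mid.
- knob_mid (a point): Middle of the crank's upright black knob: 22 mm in diameter, 42 mm high, 45 mm from the crank's axis, 81 mm above the bench. It spins freely on its pin: pinch it from above and carry it round in a circle, the gripper's heading unchanged.
- tray: Grey steel tray, origin at the centre of its underside, z up: 124 mm (x) by 216 mm (y), 16 mm high, walls and floor 4 mm, 0.36 to 0.6 kg. A row of four open bays, 49 x 116 mm, centred at y = -79.5, -26.5, 26.5, 79.5 mm. Clamped, it lies on the plate, its centre near x = 3, y = 0 mm of the bed, its y along the bed's y, either way round.
- tray_grip (a point): Point in the tray's grip, 45 mm above the centre of its underside. The grip is an upright tab on the middle wall, 50 mm long along the tray's x, 12 mm thick along y, top 60 mm above the underside.
- shaker_mid (a point): Centre of the shaker: aluminium square tube 190 mm (x), 38 mm wide (y), 34 mm high, 0.2 to 0.33 kg, walls 4 mm, closed at -x, open at +x (lower lip 95 mm ahead, 13 mm below), inside 30 mm wide, 27 mm high, a 14 mm slot along its top. Stones lie in it in single file; its floor is slick: they slide when the mouth dips 17 to 25 degrees, sooner if shaken.
- mat_mid (a point): Middle of the top of the shaker's black rubber mat, 240 mm (x) by 90 mm, 4 mm thick, fixed. The shaker starts on it, mouth towards the robot.
- stone0_mid (a point): Centre of a brown ceramic deburring stone: cylinder of 24 mm diameter, 20 mm high, 18 g. 5 to 7 stones are present, all in the shaker at the start; absent ones read None.
- stone1_mid (a point): Centre of a brown ceramic deburring stone: cylinder of 24 mm diameter, 20 mm high, 18 g. 5 to 7 stones are present, all in the shaker at the start; absent ones read None.
- stone2_mid (a point): Centre of a brown ceramic deburring stone: cylinder of 24 mm diameter, 20 mm high, 18 g. 5 to 7 stones are present, all in the shaker at the start; absent ones read None.
- stone3_mid (a point): Centre of a brown ceramic deburring stone: cylinder of 24 mm diameter, 20 mm high, 18 g. 5 to 7 stones are present, all in the shaker at the start; absent ones read None.
- stone4_mid (a point): Centre of a brown ceramic deburring stone: cylinder of 24 mm diameter, 20 mm high, 18 g. 5 to 7 stones are present, all in the shaker at the start; absent ones read None.
- stone5_mid (a point): Centre of a brown ceramic deburring stone: cylinder of 24 mm diameter, 20 mm high, 18 g. 5 to 7 stones are present, all in the shaker at the start; absent ones read None.
- stone6_mid (a point): Centre of a brown ceramic deburring stone: cylinder of 24 mm diameter, 20 mm high, 18 g. 5 to 7 stones are present, all in the shaker at the start; absent ones read None.
- mug: White mug, 80 mm wide, 90 mm high; a bystander, origin on its underside.
- oil: White oil bottle, 56 mm wide, 150 mm high; a bystander, origin on its underside.
- bolts: Low jar of bolts, 60 mm wide, 50 mm high; a bystander, origin on its underside.
- whetstone: Grey whetstone, 150 x 50 x 25 mm; a bystander, origin on its underside.
- driver: Screwdriver lying on the bench; a bystander, origin on its underside.
- spanner: Spanner lying on the bench; a bystander, origin on its underside.
- gauge: Wooden gauge block with a steel strip, 60 x 70 mm, 22 mm high; a bystander, origin on its underside.

How it is judged (in metres and radians):
On the way, in this order (a step that is already met when the one before it is completed fails the run):
1. the tray sits flat on the clamp bed between jaw and fence (x of tray in the frame of bed between -0.027 and 0.033 m and y of tray in the frame of bed between -0.03 and 0.03 m and z of tray in the frame of bed between 0.008 and 0.016 m and angle between tray's own z axis and vertical below 0.06 rad), for 0.2 s.
2. the jaw is wound onto the tray and holds it against the fence (x of tray in the frame of bed between -0.003 and 0.009 m and y of tray in the frame of bed between -0.03 and 0.03 m and angle between the x axis of tray and the x axis of bed, either way round below 0.05 rad and angle between tray's own z axis and vertical below 0.06 rad and value of joint jaw above 0.032 m and contact force between jaw and tray above 4 N), for 0.3 s.
3. every bay of the clamped tray has at least one stone (all of step 2 and ((y of stone0_mid in the frame of tray between -0.106 and -0.053 m and x of stone0_mid in the frame of tray between -0.06 and 0.06 m and z of stone0_mid in the frame of tray below 0.03 m) or (y of stone1_mid in the frame of tray between -0.106 and -0.053 m and x of stone1_mid in the frame of tray between -0.06 and 0.06 m and z of stone1_mid in the frame of tray below 0.03 m) or (y of stone2_mid in the frame of tray between -0.106 and -0.053 m and x of stone2_mid in the frame of tray between -0.06 and 0.06 m and z of stone2_mid in the frame of tray below 0.03 m) or (y of stone3_mid in the frame of tray between -0.106 and -0.053 m and x of stone3_mid in the frame of tray between -0.06 and 0.06 m and z of stone3_mid in the frame of tray below 0.03 m) or (y of stone4_mid in the frame of tray between -0.106 and -0.053 m and x of stone4_mid in the frame of tray between -0.06 and 0.06 m and z of stone4_mid in the frame of tray below 0.03 m) or (y of stone5_mid in the frame of tray between -0.106 and -0.053 m and x of stone5_mid in the frame of tray between -0.06 and 0.06 m and z of stone5_mid in the frame of tray below 0.03 m) or (y of stone6_mid in the frame of tray between -0.106 and -0.053 m and x of stone6_mid in the frame of tray between -0.06 and 0.06 m and z of stone6_mid in the frame of tray below 0.03 m)) and ((y of stone0_mid in the frame of tray between -0.053 and -0 m and x of stone0_mid in the frame of tray between -0.06 and 0.06 m and z of stone0_mid in the frame of tray below 0.03 m) or (y of stone1_mid in the frame of tray between -0.053 and -0 m and x of stone1_mid in the frame of tray between -0.06 and 0.06 m and z of stone1_mid in the frame of tray below 0.03 m) or (y of stone2_mid in the frame of tray between -0.053 and -0 m and x of stone2_mid in the frame of tray between -0.06 and 0.06 m and z of stone2_mid in the frame of tray below 0.03 m) or (y of stone3_mid in the frame of tray between -0.053 and -0 m and x of stone3_mid in the frame of tray between -0.06 and 0.06 m and z of stone3_mid in the frame of tray below 0.03 m) or (y of stone4_mid in the frame of tray between -0.053 and -0 m and x of stone4_mid in the frame of tray between -0.06 and 0.06 m and z of stone4_mid in the frame of tray below 0.03 m) or (y of stone5_mid in the frame of tray between -0.053 and -0 m and x of stone5_mid in the frame of tray between -0.06 and 0.06 m and z of stone5_mid in the frame of tray below 0.03 m) or (y of stone6_mid in the frame of tray between -0.053 and -0 m and x of stone6_mid in the frame of tray between -0.06 and 0.06 m and z of stone6_mid in the frame of tray below 0.03 m)) and ((y of stone0_mid in the frame of tray between -0 and 0.053 m and x of stone0_mid in the frame of tray between -0.06 and 0.06 m and z of stone0_mid in the frame of tray below 0.03 m) or (y of stone1_mid in the frame of tray between -0 and 0.053 m and x of stone1_mid in the frame of tray between -0.06 and 0.06 m and z of stone1_mid in the frame of tray below 0.03 m) or (y of stone2_mid in the frame of tray between -0 and 0.053 m and x of stone2_mid in the frame of tray between -0.06 and 0.06 m and z of stone2_mid in the frame of tray below 0.03 m) or (y of stone3_mid in the frame of tray between -0 and 0.053 m and x of stone3_mid in the frame of tray between -0.06 and 0.06 m and z of stone3_mid in the frame of tray below 0.03 m) or (y of stone4_mid in the frame of tray between -0 and 0.053 m and x of stone4_mid in the frame of tray between -0.06 and 0.06 m and z of stone4_mid in the frame of tray below 0.03 m) or (y of stone5_mid in the frame of tray between -0 and 0.053 m and x of stone5_mid in the frame of tray between -0.06 and 0.06 m and z of stone5_mid in the frame of tray below 0.03 m) or (y of stone6_mid in the frame of tray between -0 and 0.053 m and x of stone6_mid in the frame of tray between -0.06 and 0.06 m and z of stone6_mid in the frame of tray below 0.03 m)) and ((y of stone0_mid in the frame of tray between 0.053 and 0.106 m and x of stone0_mid in the frame of tray between -0.06 and 0.06 m and z of stone0_mid in the frame of tray below 0.03 m) or (y of stone1_mid in the frame of tray between 0.053 and 0.106 m and x of stone1_mid in the frame of tray between -0.06 and 0.06 m and z of stone1_mid in the frame of tray below 0.03 m) or (y of stone2_mid in the frame of tray between 0.053 and 0.106 m and x of stone2_mid in the frame of tray between -0.06 and 0.06 m and z of stone2_mid in the frame of tray below 0.03 m) or (y of stone3_mid in the frame of tray between 0.053 and 0.106 m and x of stone3_mid in the frame of tray between -0.06 and 0.06 m and z of stone3_mid in the frame of tray below 0.03 m) or (y of stone4_mid in the frame of tray between 0.053 and 0.106 m and x of stone4_mid in the frame of tray between -0.06 and 0.06 m and z of stone4_mid in the frame of tray below 0.03 m) or (y of stone5_mid in the frame of tray between 0.053 and 0.106 m and x of stone5_mid in the frame of tray between -0.06 and 0.06 m and z of stone5_mid in the frame of tray below 0.03 m) or (y of stone6_mid in the frame of tray between 0.053 and 0.106 m and x of stone6_mid in the frame of tray between -0.06 and 0.06 m and z of stone6_mid in the frame of tray below 0.03 m))), for 0.2 s.
At the end, for the whole second after the job is handed in: Tray clamped against the fence (6 mm; 30 mm along it), jaw pressing over 4 N. Every stone inside the tray, centre under 26 mm above its floor, at least one per bay. Shaker flat on its mat, centre within 50 mm of the mat's, within 20 degrees of lengthwise, either way round (all of step 2 and (y of stone0_mid in the frame of tray between -0.106 and -0.053 m or y of stone1_mid in the frame of tray between -0.106 and -0.053 m or y of stone2_mid in the frame of tray between -0.106 and -0.053 m or y of stone3_mid in the frame of tray between -0.106 and -0.053 m or y of stone4_mid in the frame of tray between -0.106 and -0.053 m or y of stone5_mid in the frame of tray between -0.106 and -0.053 m or y of stone6_mid in the frame of tray between -0.106 and -0.053 m) and (y of stone0_mid in the frame of tray between -0.053 and -0 m or y of stone1_mid in the frame of tray between -0.053 and -0 m or y of stone2_mid in the frame of tray between -0.053 and -0 m or y of stone3_mid in the frame of tray between -0.053 and -0 m or y of stone4_mid in the frame of tray between -0.053 and -0 m or y of stone5_mid in the frame of tray between -0.053 and -0 m or y of stone6_mid in the frame of tray between -0.053 and -0 m) and (y of stone0_mid in the frame of tray between -0 and 0.053 m or y of stone1_mid in the frame of tray between -0 and 0.053 m or y of stone2_mid in the frame of tray between -0 and 0.053 m or y of stone3_mid in the frame of tray between -0 and 0.053 m or y of stone4_mid in the frame of tray between -0 and 0.053 m or y of stone5_mid in the frame of tray between -0 and 0.053 m or y of stone6_mid in the frame of tray between -0 and 0.053 m) and (y of stone0_mid in the frame of tray between 0.053 and 0.106 m or y of stone1_mid in the frame of tray between 0.053 and 0.106 m or y of stone2_mid in the frame of tray between 0.053 and 0.106 m or y of stone3_mid in the frame of tray between 0.053 and 0.106 m or y of stone4_mid in the frame of tray between 0.053 and 0.106 m or y of stone5_mid in the frame of tray between 0.053 and 0.106 m or y of stone6_mid in the frame of tray between 0.053 and 0.106 m) and x of stone0_mid in the frame of tray between -0.06 and 0.06 m and y of stone0_mid in the frame of tray between -0.106 and 0.106 m and z of stone0_mid in the frame of tray between 0.004 and 0.03 m and x of stone1_mid in the frame of tray between -0.06 and 0.06 m and y of stone1_mid in the frame of tray between -0.106 and 0.106 m and z of stone1_mid in the frame of tray between 0.004 and 0.03 m and x of stone2_mid in the frame of tray between -0.06 and 0.06 m and y of stone2_mid in the frame of tray between -0.106 and 0.106 m and z of stone2_mid in the frame of tray between 0.004 and 0.03 m and x of stone3_mid in the frame of tray between -0.06 and 0.06 m and y of stone3_mid in the frame of tray between -0.106 and 0.106 m and z of stone3_mid in the frame of tray between 0.004 and 0.03 m and x of stone4_mid in the frame of tray between -0.06 and 0.06 m and y of stone4_mid in the frame of tray between -0.106 and 0.106 m and z of stone4_mid in the frame of tray between 0.004 and 0.03 m and x of stone5_mid in the frame of tray between -0.06 and 0.06 m and y of stone5_mid in the frame of tray between -0.106 and 0.106 m and z of stone5_mid in the frame of tray between 0.004 and 0.03 m and x of stone6_mid in the frame of tray between -0.06 and 0.06 m and y of stone6_mid in the frame of tray between -0.106 and 0.106 m and z of stone6_mid in the frame of tray between 0.004 and 0.03 m and horizontal distance between shaker_mid and mat_mid below 0.05 m and angle between shaker_mid's own z axis and vertical below 0.12 rad and z of shaker_mid in the frame of mat_mid below 0.024 m and angle between the x axis of shaker_mid and the x axis of mat_mid, either way round below 0.35 rad); the robot touches nothing.
It fails at once if a bystander is shoved more than 5 cm or tipped over (distance of any of mug, oil, bolts, whetstone, driver, spanner, gauge from where it was at the start of the episode above 0.05 m or angle between any of mug, oil, bolts's own z axis and vertical above 0.6 rad).
Of stone0, stone1, stone2, stone3, stone4, stone5, stone6 only 5 to 7 are there at a start; the rules pass over those that are not, and their reading is None.
At some moment in a run one of shaker may be knocked a few centimetres aside while the robot is not near it.
Once in a run the grip may slacken for a moment while it holds something.
It also fails if it takes over 192 s, if anything falls off the work surface, if the arm or the gripper's body presses on something with over 40 N, if the wrist force passes 120 N, or if a joint passes its speed limit or range.

## Robot

A 6-joint arm with a two-finger parallel gripper is mounted at the origin on the work surface. World frame = base frame: x ahead of the robot, y to its left, z up, the work surface at z = 0. Lengths are in m, angles in degrees, forces in N, time in s.
With the tool pointing down it reaches from about 0.35 to 0.875 m from the base axis. Payload 4.2 kg.
Tool frame: the origin (TCP) lies where the fingers leave the gripper's body, on its centre line; the fingertips stand 70 mm ahead of it and the grasp point (between the pads) lies 51 mm ahead of it; z points along the fingers, y is the direction in which the jaws open and shut (so a half turn about z gives the same grasp; the last joint's range is limited). The gripper opens to 87 mm and grips with 3 to 60 N. Pads are 19 mm wide; open, the fingers measure 117 mm over their backs; the gripper's body (75 mm by 190 mm) begins 51 mm behind the grasp point.
Start: joints at [84.66, 22.042, 0.453, 0, -68.411, -14.817], TCP at [0.215, 0.587, 0.292] pointing down, gripper open.
Joint ranges: [-179.83, 179.83], [-69.29, 118.12], [-61.27, 80.66], [-181.25, 117.63], [-171.15, -9.14], [-177.46, 177.46]. Speed limits (degrees/s): [159.86, 159.86, 180, 180, 180, 180].

## Interface

Orientations are given as a 3x3 rotation matrix whose columns are the frame's x, y, z axes.
In Python, from station import sense, capture, camera_model, finish_job gives the robot as it stands.
- The arm moves only by the shell command python3 -m inch 'ROWS'. ROWS is JSON, a list of rows, each an object with "hand": the closure, from 0 (fully open) to 1 (shut); "slide": the shift along the world's x, y, z in cm, a list of three; "yaw": the turn about the world's z in rad. A call has 1 to 10 rows; each row is the pose to reach, as a shift and turn from the pose commanded when the call began; what a row does not reach only later rows make up. A row lasts 1/8 s, in which the tool goes at most 62.5 mm and 10.7 degrees, less where a joint would pass 70% of its speed; a pose out of reach is approached as far as the arm can. A call with a gripper value outside its range is refused whole. The fingers move at their own pace and stop on an object; the grip force is fixed at half the most. Time passes only in rows, so rows that repeat a pose let the fingers close. It gives the time, the measured TCP pose, the force and the opening at its end, in the units of the state.
- sense(): the state, without advancing time (a new reading comes with each control period).
- capture(name): name is "scene" or "top" or "wrist"; returns the picture (480x640x3 uint8, blue, green, red); there is no depth.
- camera_model(name): a dict with "mtx" (3x3 intrinsics, pixels), "k1" (the pictures are not rectified: a ray, as slopes to the right and down, at radius r is drawn at 1 + k1 r^2 times it, then the intrinsics apply), "xyz" and "orientation" of the camera in the world; the wrist camera has in their place "tool_from_camera" (4x4, takes a point from camera to tool coordinates, whose origin is the TCP and whose axes are the flange's). Camera axes: x right, y up, looking along -z (the intrinsics and any distortion apply to the point x, -y, -z); pixel columns grow to the right and rows downward; lengths in m; the calibration is good to about 2 mm. A picture is of the moment at which its call begins: read the wrist's pose just before it. camera_model takes no time and is no camera call.
- finish_job(): hands the job in, once; it reports no verdict.
The state is a dict: "time_s": time; "joints": joint angles; "joint_velocities": joint speeds; "effort": joint torques, N m; "tcp_pos": TCP position; "ee_rot": TCP orientation; "wrist_force": force on the tool from outside, world axes, zero at the start; "moment": the same for the moment, N m; "gripper_width": opening from 0.0 (shut) to 1.0 (fully open).
Only numpy, scipy, OpenCV 4.12 (cv2) and the standard library are available. Lean on these libraries where they do the work, as an engineer would, in place of code of your own. Each camera call takes 0.05 s, during which the arm holds its last target. There are 200 camera calls.

## Working session

There is one attempt and no reset: what is moved stays moved. The work goes in short steps, Python scripts to look and compute and a shell command to move; the robot and the scene stay as the last step left them, time stands still between calls to the robot, and variables do not carry over. Pictures are saved under pics/ and viewed, about 12 in all and at most 16, crops included, and the job is handed in when it is done.

```bash
mkdir -p pics; ls; python3 - <<'E'
from station import *
import cv2, json
for n in ("scene","top"):
    cv2.imwrite(f"pics/{n}0.png",capture(n)); m=camera_model(n); print(n,m)
print(camera_model("wrist")); s=sense(); print(s)
E
```

```text
pics
scene {'mtx': array([[522.65671108,   0.        , 323.65296029],
       [  0.        , 522.65671108, 241.41674942],
       [  0.        ,   0.        ,   1.        ]]), 'k1': -0.12774058957316714, 'xyz': array([ 0.83214956, -0.50953375,  0.99084973]), 'orientation': array([[ 0.87120625, -0.41890771,  0.25596096],
       [ 0.49091401,  0.74528377, -0.45117129],
       [-0.00176442,  0.51871807,  0.85494354]])}
top {'mtx': array([[497.92461534,   0.        , 327.87387461],
       [  0.        , 497.92461534, 232.45758722],
       [  0.        ,   0.        ,   1.        ]]), 'k1': -0.002964464518036424, 'xyz': array([ 0.46486584, -0.04950087,  1.20515173]), 'orientation': array([[ 0.02436131,  0.99589319, -0.08719677],
       [-0.99967295,  0.02494647,  0.00562724],
       [ 0.00777938,  0.08703116,  0.99617521]])}
{'mtx': array([[394.82381137,   0.        , 320.82969146],
       [  0.        , 394.82381137, 243.54549877],
       [  0.        ,   0.        ,   1.        ]]), 'k1': -0.03798500344108222, 'tool_from_camera': array([[-8.99304591e-04,  9.57286302e-01,  2.89140326e-01,

[... 374 characters left out ...]
6971e-02,
       -6.84093691e+01, -1.48173338e+01]), 'joint_velocities': array([-0.06818114, -0.16504181,  0.2161781 ,  0.11288184,  0.06528464,
       -0.09167047]), 'effort': array([-3.54167632e-04, -3.91689169e+01,  1.87934214e+01,  4.23188120e+00,
        1.34739513e-02, -6.81315441e-05]), 'tcp_pos': array([0.21521276, 0.58636171, 0.29130464]), 'ee_rot': array([[ 9.38703232e-01, -3.44725917e-01, -5.33084038e-04],
       [-3.44726309e-01, -9.38701523e-01, -1.79504797e-03],
       [ 1.18392759e-04,  1.86878542e-03, -9.99998247e-01]]), 'wrist_force': array([-0.18990095,  0.13204058, -0.68102193]), 'moment': array([-0.02272808, -0.02060297, -0.02689176]), 'gripper_width': 0.9967609467712768}
```

View pics/top0.png

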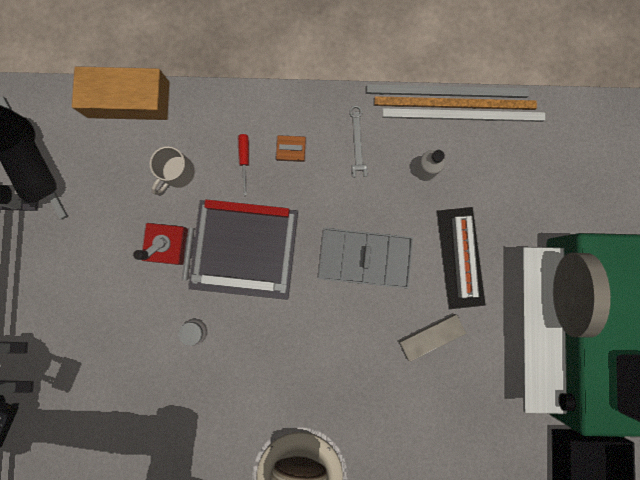

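View pics/scene0.png

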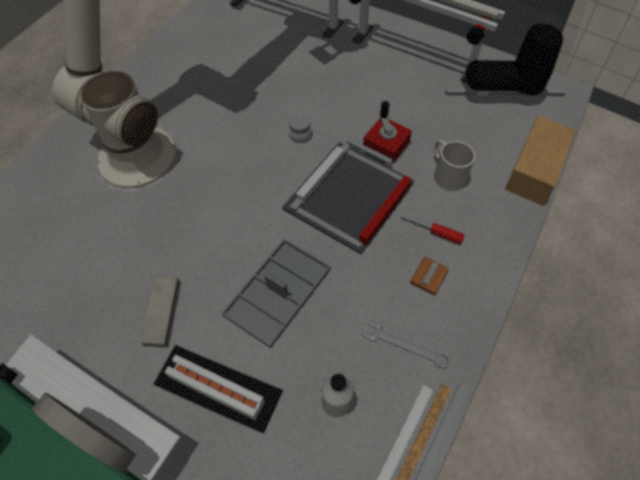

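```bash
cat > h.py <<'E'
import numpy as np, cv2
from station import *
def cam(n,st=None):
    m=camera_model(n)
    if n=="wrist":
        s=st or sense(); T=np.eye(4);T[:3,:3]=s["ee_rot"];T[:3,3]=s["tcp_pos"]
        C=T@m["tool_from_camera"]; return m["mtx"],m["k1"],C[:3,3],C[:3,:3]
    return m["mtx"],m["k1"],np.array(m["xyz"]),np.array(m["orientation"])
def w(n,u,v,z,st=None):
    K,k1,p,R=cam(n,st)
    d=np.array([k1,0,0,0,0.])
    x,y=cv2.undistortPoints(np.array([[[u,v]]],float),K,d)[0,0]
    r=R@np.array([x,-y,-1]); return p+r*(z-p[2])/r[2]
def px(n,P,st=None):
    K,k1,p,R=cam(n,st); q=R.T@(np.array(P)-p); x,y=q[0]/-q[2],-q[1]/-q[2]
    s=1+k1*(x*x+y*y); return K[0,0]*x*s+K[0,2],K[1,1]*y*s+K[1,2]
def shot(n,f,box=None,sc=1):
    st=sense(); im=capture(n)
    cv2.imwrite("pics/raw_"+f+".png",im)
    if box: u0,v0,u1,v1=box; im=im[v0:v1,u0:u1]
    cv2.imwrite("pics/"+f+".png",cv2.resize(im,None,fx=sc,fy=sc,interpolation=cv2.INTER_CUBIC)); return st
E
python3 - <<'E'
import cv2
im=cv2.imread("pics/top0.png")
a=cv2.resize(im[180:320,120:310],None,fx=4,fy=4,interpolation=cv2.INTER_CUBIC)
b=cv2.resize(im[195:320,310:500],None,fx=4,fy=4,interpolation=cv2.INTER_CUBIC)
cv2.imwrite("pics/c1.png",a);cv2.imwrite("pics/c2.png",b)
E
```

```text
(no output)
```

View pics/c1.png

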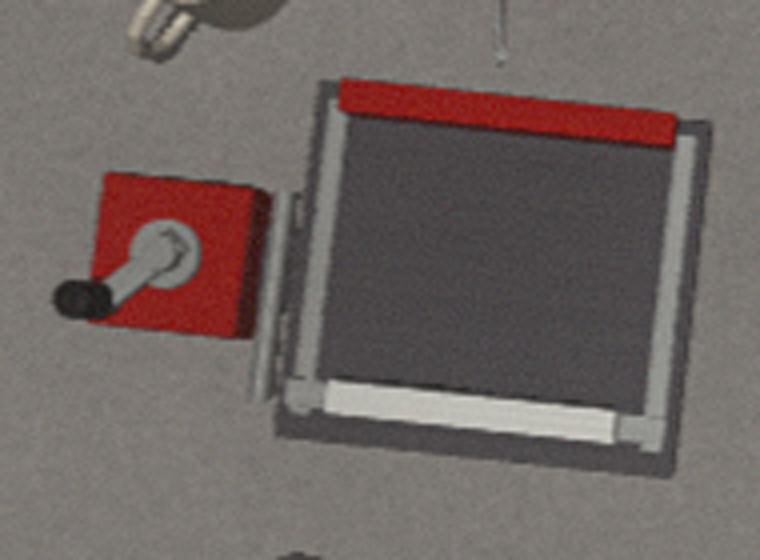

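View pics/c2.png

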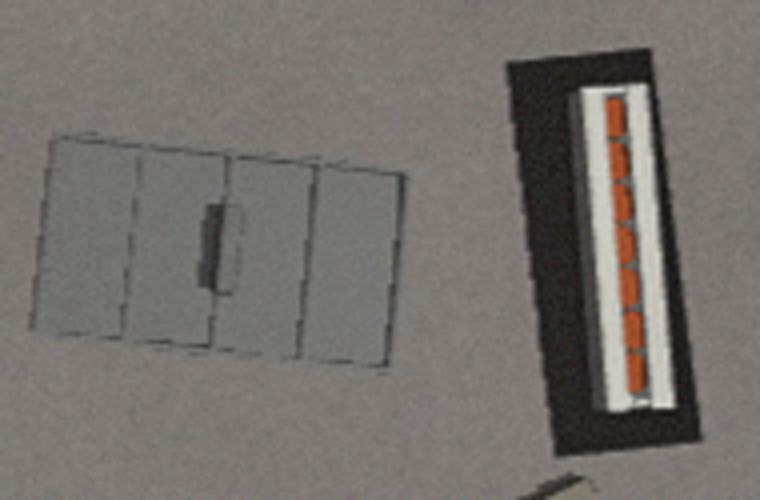

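```bash
cat > m0.py <<'E'
from h import *
A=lambda x,y,z:w("top",120+x/4,180+y/4,z)
B=lambda x,y,z:w("top",310+x/4,195+y/4,z)
def ang(p,q): d=q-p; return np.degrees(np.arctan2(d[1],d[0]))
# bed: plate corners at z=.012 : (320,82)? (712,122),(672,477),(277,437)
pl=[A(320,82,.012),A(712,122,.012),A(672,477,.012),A(277,437,.012)]
print("plate",np.round(pl,4)); c=np.mean(pl,0)
yd=np.degrees(np.arctan2(*( (pl[0]-pl[1])[[1,0]]))); yd2=ang(pl[2],pl[3]); xd=ang(pl[3],pl[0]);xd2=ang(pl[2],pl[1])
print(yd-90,yd2-90,xd,xd2,c)
f=[A(340,78,.04),A(677,114,.04)]; print("fence top far edge ang",ang(f[1],f[0])-90,f)
g=[A(340,108,.04),A(673,146,.04)]; print("inner top edge",ang(g[1],g[0])-90,g)
j=[A(327,380,.04),A(614,411,.04)];print("jaw top edge",ang(j[1],j[0])-90,j)
gb=[A(104,172,.045),A(252,187,.045),A(237,338,.045),A(92,322,.045)];print("gbox",np.mean(gb,0))
print("axis",A(165,250,.06),"knob top",A(76,299,.102))
t=[B(52,137,.016),B(405,172,.016),B(388,366,.016),B(30,330,.016)]
print("tray",np.round(t,4),np.mean(t,0),ang(t[1],t[0])-90,ang(t[2],t[3])-90,ang(t[3],t[0]),ang(t[2],t[1]))
gt=[B(222,204,.06),B(243,207,.06),B(232,297,.06),B(211,293,.06)];print("grip",np.mean(gt,0))
s=[B(580,88,.038),B(647,84,.038),B(674,407,.038),B(606,411,.038)]
print("shaker",np.round(s,4),np.mean(s,0),ang(s[3],s[0]),ang(s[2],s[1]))
m=[B(507,62,.004),B(651,49,.004),B(701,438,.004),B(556,456,.004)]
print("mat",np.mean(m,0),ang(m[3],m[0]),ang(m[2],m[1]))
E
python3 m0.py
```

```text
plate [[0.639  0.2543 0.012 ]
 [0.6207 0.0171 0.012 ]
 [0.4077 0.0346 0.012 ]
 [0.4256 0.2699 0.012 ]]
-4.418192651329875 -4.353354888152936 -4.173802488028271 -4.686270786385271 [0.52322933 0.1439944  0.012     ]
fence top far edge ang -4.691609130514237 [array([0.63760111, 0.23554055, 0.04      ]), array([0.62125241, 0.03633019, 0.04      ])]
inner top edge -5.104187610378588 [array([0.61977966, 0.23472219, 0.04      ]), array([0.60221635, 0.03809141, 0.04      ])]
jaw top edge -4.736701715232414 [array([0.46013626, 0.23496818, 0.04      ]), array([0.44626222, 0.06752838, 0.04      ])]
gbox [0.53068673 0.32763902 0.045     ]
axis [0.53233579 0.32648978 0.06      ] knob top [0.50154044 0.36031319 0.102     ]
tray [[ 0.5764 -0.0443  0.016 ]
 [ 0.5606 -0.2565  0.016 ]
 [ 0.4447 -0.2475  0.016 ]
 [ 0.4608 -0.0342  0.016 ]] [ 0.51063529 -0.14561121  0.016     ] -4.249212293376104 -4.326652346049485 -5.0301335362885355 -4.430366900302508
grip [ 0.50944842 -0.14677716  0.06      ]
shaker [[ 0.6112 -0.3557  0.038 ]
 [ 0.6146 -0.3954  0.038 ]
 [ 0.4253 -0.4111  0.038 ]
 [ 0.422  -0.3713  0.038 ]] [ 0.51830402 -0.38338463  0.038     ] 4.714054665983333 4.72343641042403
mat [ 0.51756848 -0.37914135  0.004     ] 7.372318279097182 7.251184454798187
```

```bash
python3 -m inch '[{"hand":0,"slide":[29.5,-73.3,-9],"yaw":0.272},{"hand":0,"slide":[29.5,-73.3,-9],"yaw":0.272},{"hand":0,"slide":[29.5,-73.3,-9],"yaw":0.272},{"hand":0,"slide":[29.5,-73.3,-9],"yaw":0.272},{"hand":0,"slide":[29.5,-73.3,-9],"yaw":0.272},{"hand":0,"slide":[29.5,-73.3,-9],"yaw":0.272},{"hand":0,"slide":[29.5,-73.3,-9],"yaw":0.272},{"hand":0,"slide":[29.5,-73.3,-9],"yaw":0.272},{"hand":0,"slide":[29.5,-73.3,-9],"yaw":0.272},{"hand":0,"slide":[29.5,-73.3,-9],"yaw":0.272}]'
```

```text
time_s: 1.35
tcp_pos: [0.4475, 0.0087, 0.2214]
ee_rot: [[0.997, -0.079, 0.0], [-0.079, -0.997, 0.0], [0.0, -0.0, -1.0]]
wrist_force: [1.6, 0.7, -0.0]
gripper_width: 0.999
```

```bash
python3 -m inch '[{"hand":0,"slide":[6,-15,-2],"yaw":0},{"hand":0,"slide":[6,-15,-2],"yaw":0},{"hand":0,"slide":[6,-15,-2],"yaw":0},{"hand":0,"slide":[6,-15,-2],"yaw":0},{"hand":0,"slide":[6,-15,-2],"yaw":0}]'; python3 -c "
from h import *
st=shot('wrist','w1'); print(st['tcp_pos'])"
```

```text
time_s: 1.98
tcp_pos: [0.5067, -0.1391, 0.2012]
ee_rot: [[0.997, -0.08, -0.001], [-0.08, -0.997, 0.0], [-0.001, -0.0, -1.0]]
wrist_force: [-0.6, 0.3, 0.4]
gripper_width: 1.004
[ 0.50665824 -0.13913703  0.20117043]
```

View pics/w1.png

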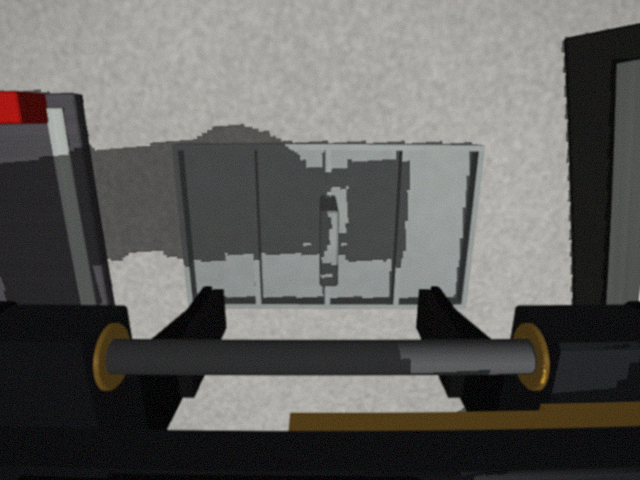

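```bash
python3 - <<'E'
from h import *
P=[w("wrist",u,v,.016) for u,v in((176,147),(484,146),(466,305),(188,305))]
print(np.round(P,4),np.mean(P,0))
for a,b in((1,0),(2,3)): d=P[a]-P[b]; print(np.degrees(np.arctan2(-d[0],-d[1])))
print([w("wrist",u,v,.06) for u,v in((320,197),(337,197),(337,285),(320,285))])
E
```

```text
[[ 0.5793 -0.0443  0.016 ]
 [ 0.563  -0.2566  0.016 ]
 [ 0.4429 -0.2472  0.016 ]
 [ 0.4603 -0.0316  0.016 ]] [ 0.51139162 -0.14492465  0.016     ]
4.378166671028761
4.612338376829508
[array([ 0.54419447, -0.14137136,  0.06      ]), array([ 0.54338067, -0.15153156,  0.06      ]), array([ 0.48657272, -0.14765485,  0.06      ]), array([ 0.48744856, -0.13678773,  0.06      ])]
```

```bash
python3 -m inch '[{"hand":0,"slide":[0.4,-0.4,-4],"yaw":0},{"hand":0,"slide":[0.4,-0.4,-8],"yaw":0},{"hand":0,"slide":[0.4,-0.4,-10.3],"yaw":0},{"hand":0,"slide":[0.4,-0.4,-10.3],"yaw":0},{"hand":1,"slide":[0.4,-0.4,-10.3],"yaw":0},{"hand":1,"slide":[0.4,-0.4,-10.3],"yaw":0},{"hand":1,"slide":[0.4,-0.4,-10.3],"yaw":0},{"hand":1,"slide":[0.4,-0.4,-10.3],"yaw":0},{"hand":1,"slide":[0.4,-0.4,-10.3],"yaw":0}]'
```

```text
time_s: 3.15
tcp_pos: [0.5112, -0.1434, 0.0987]
ee_rot: [[0.997, -0.08, 0.0], [-0.08, -0.997, 0.0], [0.0, -0.0, -1.0]]
wrist_force: [-0.2, 0.1, 0.0]
gripper_width: 0.517
```

```bash
python3 -m inch '[{"hand":1,"slide":[0,0,-0.2],"yaw":0},{"hand":1,"slide":[0,0,-0.2],"yaw":0},{"hand":1,"slide":[0,0,-0.2],"yaw":0},{"hand":1,"slide":[0,0,-0.2],"yaw":0},{"hand":1,"slide":[0,0,-0.2],"yaw":0},{"hand":1,"slide":[0,0,-0.2],"yaw":0},{"hand":1,"slide":[0,0,-0.2],"yaw":0},{"hand":1,"slide":[0,0,-0.2],"yaw":0}]'
```

```text
time_s: 4.15
tcp_pos: [0.5111, -0.1434, 0.0964]
ee_rot: [[0.997, -0.08, -0.0], [-0.08, -0.997, -0.0], [-0.0, 0.0, -1.0]]
wrist_force: [0.4, -0.6, -1.5]
gripper_width: 0.133
```

```bash
python3 -m inch '[{"hand":1,"slide":[0,0,4],"yaw":0},{"hand":1,"slide":[0,0,8],"yaw":0},{"hand":1,"slide":[0.5,5,8],"yaw":0},{"hand":1,"slide":[1.1,10,8],"yaw":0},{"hand":1,"slide":[1.7,15,8],"yaw":0},{"hand":1,"slide":[2.3,20,8],"yaw":0},{"hand":1,"slide":[2.8,25,8],"yaw":0},{"hand":1,"slide":[3.2,28.7,8],"yaw":0},{"hand":1,"slide":[3.2,28.7,8],"yaw":0},{"hand":1,"slide":[3.2,28.7,8],"yaw":0}]'; python3 -c "
from h import *
st=shot('top','t1',(150,180,310,300),5); print(st['tcp_pos'],st['gripper_width'],st['wrist_force'])
st=shot('wrist','w2'); "
```

```text
time_s: 5.4
tcp_pos: [0.5422, 0.1433, 0.1756]
ee_rot: [[0.997, -0.08, -0.003], [-0.08, -0.997, -0.001], [-0.003, 0.001, -1.0]]
wrist_force: [0.5, 0.1, -4.0]
gripper_width: 0.137
[0.54218484 0.14331021 0.17556144] 0.1372272432387556 [ 0.51964677  0.13899534 -4.0202484 ]
```

View pics/w2.png

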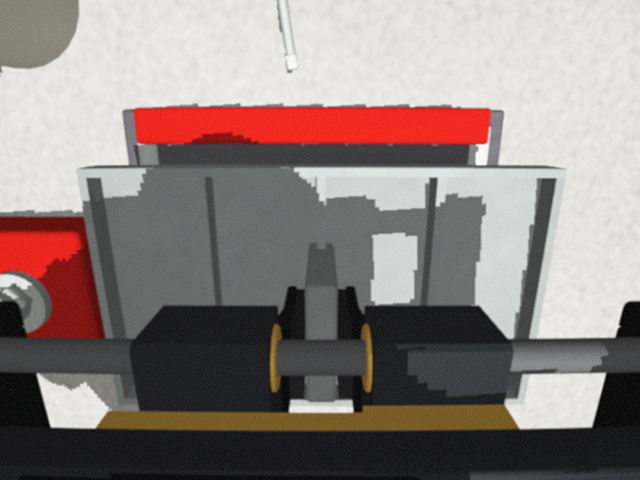

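```bash
python3 - <<'E'
from h import *
f=[w("wrist",u,v,.04) for u,v in((136,143),(490,144))]
t=[w("wrist",u,v,.095) for u,v in((78,168),(565,170))]
o=np.array([.5458,.142]);th=np.radians(-4.55);R=np.array([[np.cos(th),np.sin(th)],[-np.sin(th),np.cos(th)]])
for p in f+t: print(np.round(R@(p[:2]-o),4))
E
```

```text
[0.0666 0.1048]
[ 0.0655 -0.0963]
[0.0585 0.1072]
[ 0.0571 -0.1082]
```

```bash
python3 -m inch '[{"hand":1,"slide":[0,0.2,-3],"yaw":0},{"hand":1,"slide":[0,0.2,-5],"yaw":0},{"hand":1,"slide":[0,0.2,-6.2],"yaw":0},{"hand":1,"slide":[0,0.2,-6.7],"yaw":0},{"hand":1,"slide":[0,0.2,-6.7],"yaw":0},{"hand":1,"slide":[0,0.2,-6.7],"yaw":0}]'
```

```text
time_s: 6.25
tcp_pos: [0.5437, 0.1458, 0.1103]
ee_rot: [[0.997, -0.08, 0.002], [-0.08, -0.997, 0.001], [0.002, -0.001, -1.0]]
wrist_force: [-0.6, 0.7, -3.9]
gripper_width: 0.133
```

Still hanging (−4 N); lower slightly more, release, and rise.

```bash
python3 -m inch '[{"hand":1,"slide":[0,0,-0.2],"yaw":0},{"hand":1,"slide":[0,0,-0.3],"yaw":0},{"hand":1,"slide":[0,0,-0.3],"yaw":0},{"hand":0.6,"slide":[0,0,-0.3],"yaw":0},{"hand":0.6,"slide":[0,0,-0.3],"yaw":0},{"hand":0.6,"slide":[0,0,-0.3],"yaw":0},{"hand":0.6,"slide":[0,0,-0.3],"yaw":0},{"hand":0.6,"slide":[0,0,3],"yaw":0},{"hand":0.6,"slide":[0,0,8],"yaw":0},{"hand":0.6,"slide":[0,0,8],"yaw":0}]'; python3 -c "
from h import *
st=shot('top','t2',(125,180,305,315),4);st=shot('wrist','w3')"
```

```text
time_s: 7.5
tcp_pos: [0.5454, 0.1467, 0.1938]
ee_rot: [[0.997, -0.079, 0.009], [-0.079, -0.997, 0.004], [0.008, -0.005, -1.0]]
wrist_force: [0.3, -0.3, 0.0]
gripper_width: 0.402
```

View pics/w3.png

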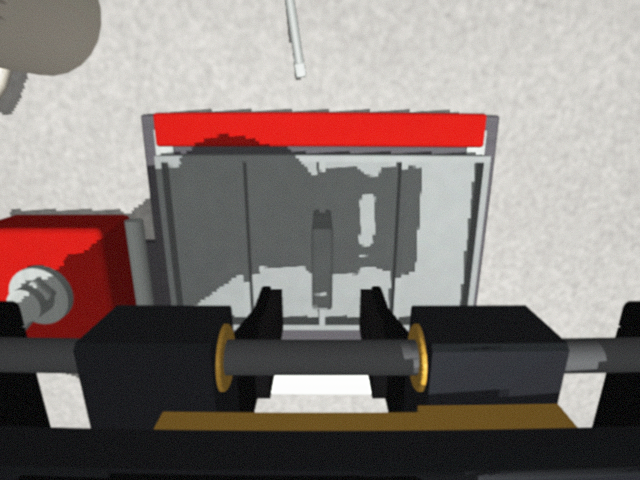

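```bash
python3 -m inch '[{"hand":0.3,"slide":[-1,5,2],"yaw":0},{"hand":0.3,"slide":[-2,10,3],"yaw":0},{"hand":0.3,"slide":[-3,15,3],"yaw":0},{"hand":0.3,"slide":[-4.4,20,3],"yaw":0},{"hand":0.3,"slide":[-4.4,21.4,3],"yaw":0},{"hand":0.3,"slide":[-4.4,21.4,3],"yaw":0},{"hand":0.3,"slide":[-4.4,21.4,3],"yaw":0}]'; python3 -c "
from h import *
st=shot('wrist','w4');print(st['tcp_pos'])"
```

```text
time_s: 8.48
tcp_pos: [0.4993, 0.3582, 0.2188]
ee_rot: [[0.997, -0.081, -0.001], [-0.081, -0.997, -0.001], [-0.001, 0.002, -1.0]]
wrist_force: [-0.0, -0.6, 0.1]
gripper_width: 0.701
[0.49927731 0.35824962 0.21876133]
```

View pics/w4.png

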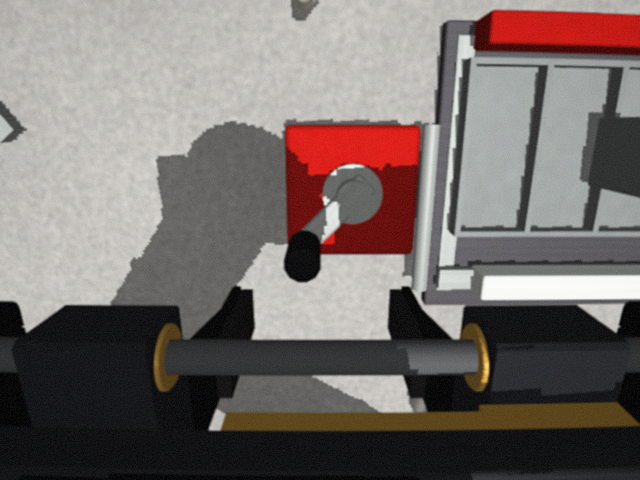

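```bash
python3 - <<'E'
from h import *
print("knob",w("wrist",303,263,.102)); 
for z in(.05,.06,.07): print("hub",w("wrist",352,194,z))
g=[w("wrist",*p,.045) for p in((286,126),(420,126),(413,253),(288,253))]; print("gb",np.round(g,4),np.mean(g,0))
f=[w("wrist",477,53,.04)];print(f)
print(px("wrist",(.5312,.328,.06)))
E
```

```text
knob [0.50447393 0.36746564 0.102     ]
hub [0.53213327 0.33406458 0.05      ]
hub [0.53390565 0.33473545 0.06      ]
hub [0.53567802 0.33540631 0.07      ]
gb [[0.5793 0.3738 0.045 ]
 [0.5723 0.2868 0.045 ]
 [0.4854 0.2928 0.045 ]
 [0.4928 0.3817 0.045 ]] [0.53244195 0.33376755 0.045     ]
[array([0.6144931 , 0.24832934, 0.04      ])]
(np.float64(362.6719681644314), np.float64(197.30101683838726))
```

```bash
python3 -m inch '[{"hand":0.4,"slide":[0.4,0.6,-4],"yaw":0},{"hand":0.4,"slide":[0.4,0.6,-7],"yaw":0},{"hand":0.4,"slide":[0.4,0.6,-8.1],"yaw":0},{"hand":0.4,"slide":[0.4,0.6,-8.1],"yaw":0},{"hand":1,"slide":[0.4,0.6,-8.1],"yaw":0},{"hand":1,"slide":[0.4,0.6,-8.1],"yaw":0},{"hand":1,"slide":[0.4,0.6,-8.1],"yaw":0},{"hand":1,"slide":[0.4,0.6,-8.1],"yaw":0},{"hand":1,"slide":[0.4,0.6,-8.1],"yaw":0},{"hand":1,"slide":[0.4,0.6,-8.1],"yaw":0}]'
```

```text
time_s: 9.78
tcp_pos: [0.5035, 0.3669, 0.1392]
ee_rot: [[0.997, -0.079, 0.002], [-0.079, -0.997, 0.003], [0.002, -0.003, -1.0]]
wrist_force: [-1.2, 6.1, 2.7]
gripper_width: 0.242
```

```bash
python3 -m inch '[{"hand":1,"slide":[1.33,1.0,0],"yaw":0},{"hand":1,"slide":[2.86,1.3,0],"yaw":0},{"hand":1,"slide":[4.41,1.1,0],"yaw":0},{"hand":1,"slide":[5.78,0.35,0],"yaw":0},{"hand":1,"slide":[6.82,-0.8,0],"yaw":0}]'
```

```text
time_s: 10.4
tcp_pos: [0.5721, 0.3584, 0.1392]
ee_rot: [[0.997, -0.079, 0.002], [-0.079, -0.997, 0.002], [0.001, -0.002, -1.0]]
wrist_force: [-1.6, 2.4, 4.4]
gripper_width: 0.243
```

```bash
python3 -m inch '[{"hand":1,"slide":[0.57,-1.45,0],"yaw":0},{"hand":1,"slide":[0.61,-3.02,0],"yaw":0},{"hand":1,"slide":[0.12,-4.5,0],"yaw":0},{"hand":1,"slide":[-0.86,-5.72,0],"yaw":0},{"hand":1,"slide":[-2.19,-6.54,0],"yaw":0},{"hand":1,"slide":[-3.72,-6.85,0],"yaw":0},{"hand":1,"slide":[-5.27,-6.62,0],"yaw":0},{"hand":1,"slide":[-6.64,-5.87,0],"yaw":0},{"hand":1,"slide":[-7.67,-4.7,0],"yaw":0},{"hand":1,"slide":[-8.25,-3.25,0],"yaw":0}]'
```

```text
time_s: 11.65
tcp_pos: [0.4899, 0.324, 0.1392]
ee_rot: [[0.997, -0.079, 0.003], [-0.079, -0.997, -0.001], [0.003, 0.0, -1.0]]
wrist_force: [11.3, -0.4, -0.8]
gripper_width: 0.242
```

```bash
python3 -m inch '[{"hand":1,"slide":[0.06,1.56,0],"yaw":0},{"hand":1,"slide":[0.56,3.04,0],"yaw":0},{"hand":1,"slide":[1.53,4.27,0],"yaw":0},{"hand":1,"slide":[2.86,5.08,0],"yaw":0},{"hand":1,"slide":[4.39,5.4,0],"yaw":0},{"hand":1,"slide":[5.94,5.16,0],"yaw":0},{"hand":1,"slide":[7.31,4.42,0],"yaw":0},{"hand":1,"slide":[7.31,4.42,0],"yaw":0}]'; python3 -c "
from h import *
st=shot('top','t3',(125,180,305,315),4)"
```

```text
time_s: 12.65
tcp_pos: [0.563, 0.3685, 0.1392]
ee_rot: [[0.997, -0.08, 0.002], [-0.08, -0.997, 0.0], [0.002, -0.001, -1.0]]
wrist_force: [5.7, 1.6, 2.6]
gripper_width: 0.242
```

View pics/t3.png

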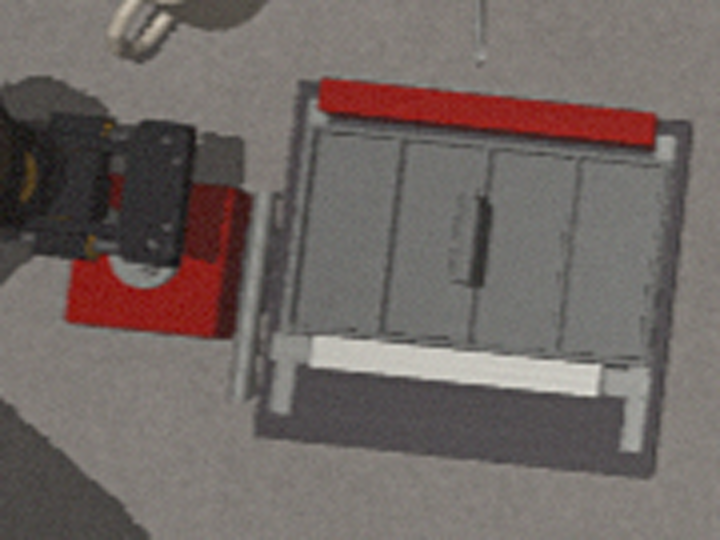

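```bash
python3 -m inch '[{"hand":1,"slide":[1.04,-1.17,0],"yaw":0},{"hand":1,"slide":[1.61,-2.63,0],"yaw":0},{"hand":1,"slide":[1.61,-2.63,0],"yaw":0},{"hand":1,"slide":[1.61,-2.63,0],"yaw":0}]';python3 -m inch '[{"hand":1,"slide":[0.04,-1.56,0],"yaw":0},{"hand":1,"slide":[0.04,-1.56,0],"yaw":0},{"hand":1,"slide":[0.04,-1.56,0],"yaw":0}]'
```

```text
time_s: 13.2
tcp_pos: [0.5785, 0.3417, 0.1392]
ee_rot: [[0.997, -0.08, 0.001], [-0.08, -0.997, -0.002], [0.001, 0.002, -1.0]]
wrist_force: [5.3, -2.0, 5.1]
gripper_width: 0.247
time_s: 13.58
tcp_pos: [0.5785, 0.3264, 0.1391]
ee_rot: [[0.997, -0.079, -0.0], [-0.079, -0.997, -0.002], [0.0, 0.002, -1.0]]
wrist_force: [4.9, -1.6, 6.6]
gripper_width: 0.242
```

```bash
python3 -m inch '[{"hand":1,"slide":[-0.5,-1.48,0],"yaw":0},{"hand":1,"slide":[-0.5,-1.48,0],"yaw":0},{"hand":1,"slide":[-0.5,-1.48,0],"yaw":0}]';python3 -m inch '[{"hand":1,"slide":[-0.97,-1.23,0],"yaw":0},{"hand":1,"slide":[-0.97,-1.23,0],"yaw":0},{"hand":1,"slide":[-0.97,-1.23,0],"yaw":0}]'
```

```text
time_s: 13.95
tcp_pos: [0.573, 0.3116, 0.1391]
ee_rot: [[0.997, -0.079, -0.001], [-0.079, -0.997, -0.003], [-0.001, 0.003, -1.0]]
wrist_force: [3.4, -2.7, 6.1]
gripper_width: 0.245
time_s: 14.32
tcp_pos: [0.5626, 0.2993, 0.139]
ee_rot: [[0.997, -0.079, -0.002], [-0.079, -0.997, -0.003], [-0.002, 0.003, -1.0]]
wrist_force: [1.6, -1.9, 8.1]
gripper_width: 0.241
```

```bash
python3 -m inch '[{"hand":1,"slide":[-1.33,-0.82,0],"yaw":0},{"hand":1,"slide":[-1.33,-0.82,0],"yaw":0},{"hand":1,"slide":[-1.33,-0.82,0],"yaw":0}]';python3 -m inch '[{"hand":1,"slide":[-1.53,-0.31,0],"yaw":0},{"hand":1,"slide":[-1.53,-0.31,0],"yaw":0},{"hand":1,"slide":[-1.53,-0.31,0],"yaw":0}]'
```

```text
time_s: 14.7
tcp_pos: [0.5548, 0.2944, 0.1394]
ee_rot: [[0.997, -0.078, 0.011], [-0.078, -0.997, 0.006], [0.011, -0.007, -1.0]]
wrist_force: [15.9, 3.2, -4.0]
gripper_width: 0.247
time_s: 15.08
tcp_pos: [0.5448, 0.2927, 0.1404]
ee_rot: [[0.997, -0.077, 0.023], [-0.077, -0.997, 0.011], [0.022, -0.013, -1.0]]
wrist_force: [32.9, 1.5, -11.5]
gripper_width: 0.246
```

```bash
python3 -m inch '[{"hand":1,"slide":[0.9,0.1,0],"yaw":0},{"hand":0.4,"slide":[0.9,0.1,0],"yaw":0},{"hand":0.4,"slide":[0.9,0.1,0],"yaw":0},{"hand":0.4,"slide":[0.9,0.1,0],"yaw":0},{"hand":0.4,"slide":[0.9,0.1,0],"yaw":0},{"hand":0.4,"slide":[0.9,0.1,3],"yaw":0},{"hand":0.4,"slide":[0.9,0.1,8],"yaw":0},{"hand":0.4,"slide":[0.9,-4,12],"yaw":0},{"hand":0.2,"slide":[0,-9,12],"yaw":0},{"hand":0,"slide":[0,-14,12],"yaw":0}]'; python3 -c "
from h import *
st=shot('wrist','w5');print(st['tcp_pos'],st['wrist_force']);shot('top','t4')"
```

```text
time_s: 16.32
tcp_pos: [0.5337, 0.1471, 0.2584]
ee_rot: [[0.997, -0.079, -0.002], [-0.079, -0.997, -0.001], [-0.002, 0.001, -1.0]]
wrist_force: [0.6, -0.1, -1.4]
gripper_width: 0.749
[0.53366014 0.14711643 0.25837608] [ 0.58092327 -0.06522289 -1.36230856]
```

View pics/w5.png

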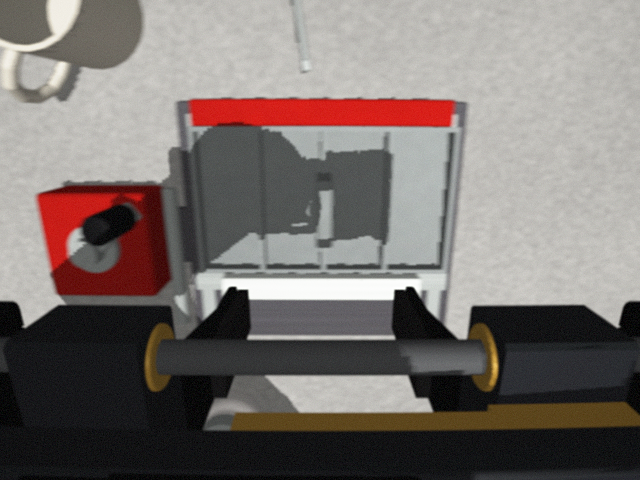

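```bash
python3 - <<'E'
from h import *
P=[w("wrist",*p,.028) for p in((191,128),(455,126),(443,269),(200,270))]
print(np.round(P,4),np.mean(P,0))
f=[w("wrist",*p,.04) for p in((191,124),(453,124))]; print("fence",f,np.mean(f,0))
j=[w("wrist",*p,.04) for p in((221,277),(426,277))]; print("jaw",j)
print("tab",w("wrist",324,190,.072),w("wrist",324,247,.072))
E
python3 - <<'E'
import cv2
im=cv2.imread("pics/raw_t4.png"); cv2.imwrite("pics/c3.png",cv2.resize(im[190:320,380:510],None,fx=5,fy=5,interpolation=cv2.INTER_CUBIC))
E
```

```text
[[0.6181 0.2394 0.028 ]
 [0.6019 0.0315 0.028 ]
 [0.4817 0.0407 0.028 ]
 [0.4992 0.2529 0.028 ]] [0.55023628 0.14114927 0.028     ]
fence [array([0.62082764, 0.23512779, 0.04      ]), array([0.60384751, 0.03702358, 0.04      ])] [0.61233757 0.13607569 0.04      ]
jaw [array([0.49567451, 0.2319343 , 0.04      ]), array([0.48060426, 0.05879817, 0.04      ])]
tab [0.56705859 0.13879273 0.072     ] [0.52479331 0.14231971 0.072     ]
```

View pics/c3.png

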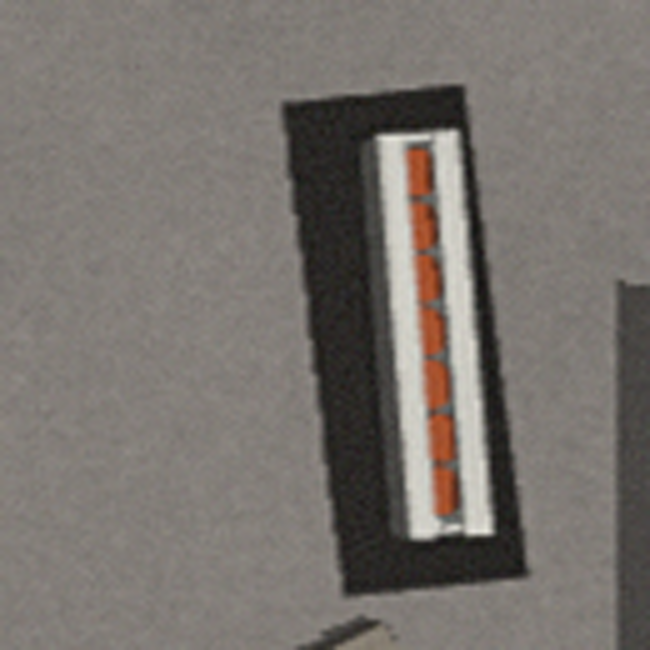

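```bash
python3 -m inch '[{"hand":0,"slide":[-1.5,-6,0],"yaw":0.16},{"hand":0,"slide":[-1.5,-12,0],"yaw":0.16},{"hand":0,"slide":[-1.5,-18,0],"yaw":0.16},{"hand":0,"slide":[-1.5,-24,0],"yaw":0.16},{"hand":0,"slide":[-1.5,-30,0],"yaw":0.16},{"hand":0,"slide":[-1.5,-36,0],"yaw":0.16},{"hand":0,"slide":[-1.5,-42,0],"yaw":0.16},{"hand":0,"slide":[-1.5,-48,-2],"yaw":0.16},{"hand":0,"slide":[-1.5,-52.7,-5],"yaw":0.16},{"hand":0,"slide":[-1.5,-52.7,-5],"yaw":0.16}]'; python3 -m inch '[{"hand":0,"slide":[0,0,0],"yaw":0},{"hand":0,"slide":[0,0,0],"yaw":0}]'; python3 -c "
from h import *
st=shot('wrist','w6');print(st['tcp_pos'],st['wrist_force'])"
```

```text
time_s: 17.68
tcp_pos: [0.5176, -0.3799, 0.2036]
ee_rot: [[0.997, 0.075, -0.008], [0.075, -0.997, 0.004], [-0.008, -0.005, -1.0]]
wrist_force: [-0.2, 0.1, -0.3]
gripper_width: 1.001
time_s: 17.92
tcp_pos: [0.5207, -0.3769, 0.2096]
ee_rot: [[0.997, 0.082, 0.001], [0.082, -0.997, -0.001], [0.001, 0.001, -1.0]]
wrist_force: [-0.1, 0.4, 0.6]
gripper_width: 0.999
[ 0.52074381 -0.37691218  0.20963241] [-0.12735215  0.41264865  0.56140394]
```

View pics/w6.png

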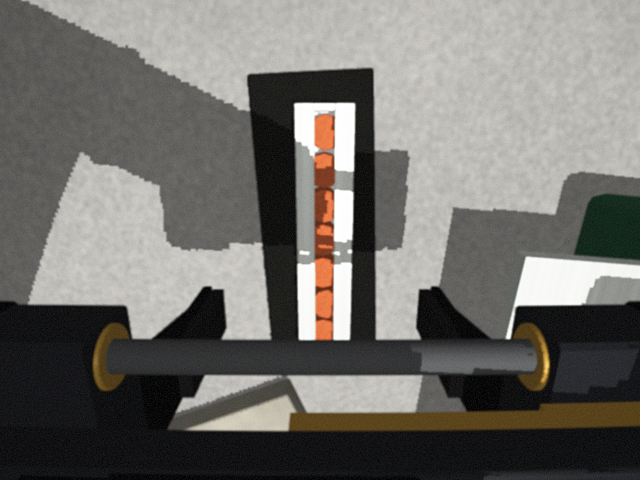

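```bash
python3 - <<'E'
from h import *
a,b,c,d=[w("wrist",*p,.038) for p in((295,102),(356,102),(350,335),(299,335))]
print(np.round([a,b,c,d],4)); e=(a+b)/2;f=(c+d)/2;v=f-e; print(np.degrees(np.arctan2(-v[1],-v[0])))
v/=np.linalg.norm(v); print("mid",e+v*.095)
m=[w("wrist",*p,.004) for p in((249,75),(372,69))]; print(m)
E
```

```text
[[ 0.6127 -0.3532  0.038 ]
 [ 0.6158 -0.3919  0.038 ]
 [ 0.4503 -0.405   0.038 ]
 [ 0.4472 -0.3666  0.038 ]]
4.5828212731665445
mid [ 0.51955992 -0.38015652  0.038     ]
[array([ 0.62992322, -0.31749875,  0.004     ]), array([ 0.64084484, -0.40358594,  0.004     ])]
```

```bash
python3 -m inch '[{"hand":0,"slide":[-0.1,-0.3,-5],"yaw":0},{"hand":0,"slide":[-0.1,-0.3,-10],"yaw":0},{"hand":0,"slide":[-0.1,-0.3,-12.8],"yaw":0},{"hand":0,"slide":[-0.1,-0.3,-13.3],"yaw":0},{"hand":1,"slide":[-0.1,-0.3,-13.3],"yaw":0},{"hand":1,"slide":[-0.1,-0.3,-13.3],"yaw":0},{"hand":1,"slide":[-0.1,-0.3,-13.3],"yaw":0},{"hand":1,"slide":[-0.1,-0.3,-13.3],"yaw":0},{"hand":1,"slide":[-0.1,-0.3,-13.3],"yaw":0},{"hand":1,"slide":[-0.1,-0.3,-13.3],"yaw":0}]'; python3 -m inch '[{"hand":1,"slide":[0,0,0],"yaw":0},{"hand":1,"slide":[0,0,0],"yaw":0},{"hand":1,"slide":[0,0,0],"yaw":0}]'
```

```text
time_s: 19.23
tcp_pos: [0.5191, -0.3808, 0.0756]
ee_rot: [[0.997, 0.08, -0.0], [0.08, -0.997, 0.0], [-0.0, -0.0, -1.0]]
wrist_force: [0.0, 1.1, 2.0]
gripper_width: 0.433
time_s: 19.6
tcp_pos: [0.5191, -0.3808, 0.0756]
ee_rot: [[0.997, 0.08, -0.0], [0.08, -0.997, 0.0], [-0.0, -0.0, -1.0]]
wrist_force: [0.5, 2.3, 2.3]
gripper_width: 0.432
```

```bash
python3 -m inch '[{"hand":1,"slide":[0,0,2],"yaw":0},{"hand":1,"slide":[0,0,6],"yaw":0},{"hand":1,"slide":[0,0,10],"yaw":0},{"hand":1,"slide":[0,2,12],"yaw":0},{"hand":1,"slide":[0,7,12],"yaw":-0.03},{"hand":1,"slide":[0,12,12],"yaw":-0.06},{"hand":1,"slide":[0,17,12],"yaw":-0.09},{"hand":1,"slide":[0,22,12],"yaw":-0.12},{"hand":1,"slide":[0,27,12],"yaw":-0.15},{"hand":1,"slide":[0,32,12],"yaw":-0.16}]'; python3 -m inch '[{"hand":1,"slide":[1,4,0],"yaw":0},{"hand":1,"slide":[3,8,0],"yaw":0},{"hand":1,"slide":[5,11.1,0],"yaw":0},{"hand":1,"slide":[7,11.1,0],"yaw":0},{"hand":1,"slide":[9,11.1,0],"yaw":0},{"hand":1,"slide":[11,11.1,0],"yaw":0},{"hand":1,"slide":[13,11.1,0],"yaw":0},{"hand":1,"slide":[15,11.1,0],"yaw":0},{"hand":1,"slide":[16.8,11.1,0],"yaw":0},{"hand":1,"slide":[16.8,11.1,0],"yaw":0}]';python3 -c "
from h import *
st=shot('scene','s1',(260,100,500,280),3.3);print(st['tcp_pos'],st['gripper_width']);shot('top','t5')"
```

```text
time_s: 20.85
tcp_pos: [0.5184, -0.0595, 0.1943]
ee_rot: [[0.997, -0.081, -0.002], [-0.081, -0.997, 0.0], [-0.002, 0.0, -1.0]]
wrist_force: [0.4, 0.3, -5.4]
gripper_width: 0.435
time_s: 22.1
tcp_pos: [0.6873, 0.0497, 0.193]
ee_rot: [[0.997, -0.081, -0.003], [-0.081, -0.997, -0.0], [-0.003, 0.001, -1.0]]
wrist_force: [-0.0, 0.6, -4.6]
gripper_width: 0.432
[0.68733298 0.04972664 0.19302062] 0.43168324231956956
```

View pics/s1.png

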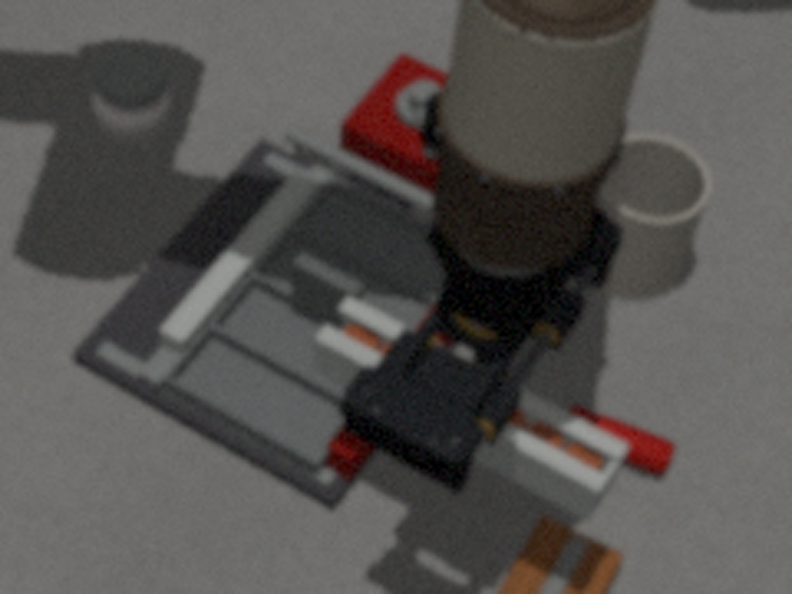

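```bash
cat >> h.py <<'E'
T=np.array([.5495,.141]);th=np.radians(-4.6);Rt=np.array([[np.cos(th),np.sin(th)],[-np.sin(th),np.cos(th)]])
def stones(n="top",z=.03,save=None):
    st=sense(); im=capture(n)
    if save: cv2.imwrite("pics/raw_"+save+".png",im)
    h=cv2.cvtColor(im,cv2.COLOR_BGR2HSV)
    m=cv2.inRange(h,(4,110,50),(22,255,255))
    k,_,s,c=cv2.connectedComponentsWithStats(m)
    o=[]
    for i in range(1,k):
        if s[i,4]<6: continue
        q=Rt@(w(n,*c[i],z)[:2]-T)
        if -.1<q[0]<.2 and abs(q[1])<.15: o.append((round(q[0]*1e3),round(q[1]*1e3),int(s[i,4])))
    tl=Rt@(st["tcp_pos"][:2]-T)*1e3
    print(n,"tcp(tray)",tl.round(),"z",st["tcp_pos"][2].round(4),"lip",(tl-[95,0]).round(),"gw",round(st["gripper_width"],3),"F",st["wrist_force"].round(1)); print(sorted(o))
E
python3 -m inch '[{"hand":1,"slide":[0,0,-2],"yaw":0},{"hand":1,"slide":[0,0,-4],"yaw":0},{"hand":1,"slide":[0,0,-6],"yaw":0},{"hand":1,"slide":[0,0,-7.2],"yaw":0},{"hand":1,"slide":[0,0,-7.2],"yaw":0},{"hand":1,"slide":[0,0,-7.2],"yaw":0}]'; python3 -c "
from h import *
stones();stones('scene')"
```

```text
time_s: 22.95
tcp_pos: [0.6877, 0.0502, 0.1245]
ee_rot: [[0.997, -0.079, 0.002], [-0.079, -0.997, 0.0], [0.002, -0.0, -1.0]]
wrist_force: [0.5, 0.3, -4.4]
gripper_width: 0.435
top tcp(tray) [145. -79.] z 0.1245 lip [ 50. -79.] gw 0.435 F [ 0.5  0.3 -4.4]
[(63, 65, 7), (73, 77, 22), (96, -77, 136), (135, -128, 6)]
scene tcp(tray) [145. -79.] z 0.1247 lip [ 50. -79.] gw 0.432 F [-0.  -0.2 -4.5]
[(61, -44, 39), (115, -5, 9), (155, -64, 15), (169, -44, 9), (189, -43, 29)]
```

```bash
python3 -m inch '[{"hand":1,"slide":[0,0,-0.4],"yaw":0},{"hand":1,"slide":[-1,0.08,-0.4],"yaw":0},{"hand":1,"slide":[-3,0.24,-0.4],"yaw":0},{"hand":1,"slide":[-6,0.48,-0.4],"yaw":0},{"hand":1,"slide":[-6,0.48,-0.4],"yaw":0},{"hand":1,"slide":[-3,0.24,-0.4],"yaw":0},{"hand":1,"slide":[-1,0.08,-0.4],"yaw":0},{"hand":1,"slide":[0,0,-0.4],"yaw":0},{"hand":1,"slide":[0,0,-0.4],"yaw":0}]'; python3 -c "
from h import *
stones()"
```

```text
time_s: 24.18
tcp_pos: [0.6873, 0.0499, 0.1191]
ee_rot: [[0.997, -0.08, -0.0], [-0.08, -0.997, -0.0], [-0.0, 0.0, -1.0]]
wrist_force: [-1.1, 0.4, -4.1]
gripper_width: 0.436
top tcp(tray) [145. -80.] z 0.1191 lip [ 50. -80.] gw 0.436 F [-1.1  0.4 -4.1]
[(67, 58, 8), (75, 78, 17), (76, 92, 7), (88, -78, 165)]
```

```bash
sed -i 's|o.append((round(q\[0\]\*1e3),round(q\[1\]\*1e3),int(s\[i,4\])))|f=Rt@(w(n,c[i][0],s[i,1]+s[i,3],z)[:2]-T); o.append((round(q[0]*1e3),round(q[1]*1e3),int(s[i,4]),"front",round(f[0]*1e3)))|' h.py
python3 -m inch '[{"hand":1,"slide":[-1,0.08,0],"yaw":0},{"hand":1,"slide":[-3,0.24,0],"yaw":0},{"hand":1,"slide":[-6,0.48,0],"yaw":0},{"hand":1,"slide":[-6,0.48,0],"yaw":0},{"hand":1,"slide":[-3,0.24,0],"yaw":0},{"hand":1,"slide":[-1,0.08,0],"yaw":0},{"hand":1,"slide":[0,0,0],"yaw":0},{"hand":1,"slide":[0,0,0],"yaw":0}]'; python3 -c "
from h import *
stones(z=.07)"
```

```text
time_s: 25.22
tcp_pos: [0.687, 0.05, 0.1192]
ee_rot: [[0.997, -0.08, -0.001], [-0.08, -0.997, -0.0], [-0.001, 0.0, -1.0]]
wrist_force: [-1.7, -0.3, -4.1]
gripper_width: 0.437
top tcp(tray) [144. -80.] z 0.1192 lip [ 49. -80.] gw 0.437 F [-1.7 -0.3 -4.1]
[(-27, -84, 76, 'front', -38), (65, 56, 22, 'front', 56), (72, 71, 15, 'front', 64), (89, -82, 133, 'front', 57)]
```

```bash
python3 -m inch '[{"hand":1,"slide":[0.1,1.2,0],"yaw":0},{"hand":1,"slide":[0.2,2.6,0],"yaw":0},{"hand":1,"slide":[0.3,4,0],"yaw":0},{"hand":1,"slide":[0.4,4.6,0],"yaw":0},{"hand":1,"slide":[0.4,4.6,0],"yaw":0}]'; python3 -m inch '[{"hand":1,"slide":[-1,0.08,0],"yaw":0},{"hand":1,"slide":[-3,0.24,0],"yaw":0},{"hand":1,"slide":[-6,0.48,0],"yaw":0},{"hand":1,"slide":[-6,0.48,0],"yaw":0},{"hand":1,"slide":[-3,0.24,0],"yaw":0},{"hand":1,"slide":[-1,0.08,0],"yaw":0},{"hand":1,"slide":[0,0,0],"yaw":0},{"hand":1,"slide":[0,0,0],"yaw":0}]'; python3 -c "
from h import *
stones(z=.07)"
```

```text
time_s: 25.9
tcp_pos: [0.6912, 0.0969, 0.1194]
ee_rot: [[0.997, -0.079, -0.0], [-0.079, -0.997, -0.0], [-0.0, 0.0, -1.0]]
wrist_force: [-0.3, -0.3, -4.3]
gripper_width: 0.441
time_s: 26.9
tcp_pos: [0.6913, 0.0956, 0.1191]
ee_rot: [[0.997, -0.081, -0.001], [-0.081, -0.997, -0.0], [-0.001, 0.0, -1.0]]
wrist_force: [-0.4, 0.1, -3.8]
gripper_width: 0.43
top tcp(tray) [145. -34.] z 0.1191 lip [ 50. -34.] gw 0.43 F [-0.4  0.1 -3.8]
[(-27, -84, 78, 'front', -37), (84, -36, 159, 'front', 45), (127, -81, 6, 'front', 120), (133, -37, 7, 'front', 129)]
```

```bash
python3 -m inch '[{"hand":1,"slide":[-1,0.08,0],"yaw":0},{"hand":1,"slide":[-3,0.24,0],"yaw":0},{"hand":1,"slide":[-6,0.48,0],"yaw":0},{"hand":1,"slide":[-6,0.48,0],"yaw":0},{"hand":1,"slide":[-3,0.24,0],"yaw":0},{"hand":1,"slide":[-1,0.08,0],"yaw":0},{"hand":1,"slide":[0,0,0],"yaw":0},{"hand":1,"slide":[0,0,0],"yaw":0}]'; python3 -c "
from h import *
stones(z=.07)"
```

```text
time_s: 27.95
tcp_pos: [0.6911, 0.096, 0.1193]
ee_rot: [[0.997, -0.08, -0.0], [-0.08, -0.997, -0.0], [-0.0, 0.0, -1.0]]
wrist_force: [-0.6, 0.1, -3.8]
gripper_width: 0.435
top tcp(tray) [145. -34.] z 0.1193 lip [ 50. -34.] gw 0.435 F [-0.6  0.1 -3.8]
[(-26, -85, 77, 'front', -37), (22, -41, 80, 'front', 11), (68, 91, 9, 'front', 57), (92, -35, 125, 'front', 61), (126, -81, 7, 'front', 117), (133, -36, 6, 'front', 129)]
```

```bash
python3 -m inch '[{"hand":1,"slide":[0.1,1.2,0],"yaw":0},{"hand":1,"slide":[0.2,2.6,0],"yaw":0},{"hand":1,"slide":[0.3,4,0],"yaw":0},{"hand":1,"slide":[0.4,5.4,0],"yaw":0},{"hand":1,"slide":[0.5,6.5,0],"yaw":0},{"hand":1,"slide":[0.5,6.7,0],"yaw":0},{"hand":1,"slide":[0.5,6.7,0],"yaw":0}]'; python3 -m inch '[{"hand":1,"slide":[-1,0.08,0],"yaw":0},{"hand":1,"slide":[-3,0.24,0],"yaw":0},{"hand":1,"slide":[-6,0.48,0],"yaw":0},{"hand":1,"slide":[-6,0.48,0],"yaw":0},{"hand":1,"slide":[-3,0.24,0],"yaw":0},{"hand":1,"slide":[-1,0.08,0],"yaw":0},{"hand":1,"slide":[0,0,0],"yaw":0},{"hand":1,"slide":[0,0,0],"yaw":0}]'; python3 -c "
from h import *
stones(z=.07)"
```

```text
time_s: 28.88
tcp_pos: [0.6961, 0.163, 0.1194]
ee_rot: [[0.997, -0.08, -0.0], [-0.08, -0.997, -0.0], [-0.0, 0.0, -1.0]]
wrist_force: [0.1, -0.5, -4.9]
gripper_width: 0.436
time_s: 29.88
tcp_pos: [0.6963, 0.1626, 0.1191]
ee_rot: [[0.997, -0.081, -0.001], [-0.081, -0.997, -0.0], [-0.0, 0.0, -1.0]]
wrist_force: [-0.6, -0.5, -3.0]
gripper_width: 0.43
top tcp(tray) [145.  33.] z 0.1191 lip [50. 33.] gw 0.43 F [-0.6 -0.5 -3. ]
[(-64, 133, 32, 'front', -79), (-57, 145, 6, 'front', -62), (-46, 132, 6, 'front', -51), (-44, 148, 9, 'front', -53), (-32, 134, 20, 'front', -44), (-27, -84, 77, 'front', -38), (1, 133, 20, 'front', -10), (22, -41, 79, 'front', 11), (86, 32, 150, 'front', 47), (125, -11, 9, 'front', 117), (132, 32, 6, 'front', 129)]
```

```bash
python3 -m inch '[{"hand":1,"slide":[-1,0.08,0],"yaw":0},{"hand":1,"slide":[-3,0.24,0],"yaw":0},{"hand":1,"slide":[-6,0.48,0],"yaw":0},{"hand":1,"slide":[-6,0.48,0],"yaw":0},{"hand":1,"slide":[-3,0.24,0],"yaw":0},{"hand":1,"slide":[-1,0.08,0],"yaw":0},{"hand":1,"slide":[0,0,0],"yaw":0},{"hand":1,"slide":[0,0,0],"yaw":0}]'; python3 -c "
from h import *
stones(z=.07)"
```

```text
time_s: 30.92
tcp_pos: [0.6962, 0.1629, 0.1192]
ee_rot: [[0.997, -0.08, -0.0], [-0.08, -0.997, -0.0], [-0.0, 0.0, -1.0]]
wrist_force: [-0.0, 0.4, -4.0]
gripper_width: 0.435
top tcp(tray) [144.  34.] z 0.1192 lip [49. 34.] gw 0.435 F [-0.   0.4 -4. ]
[(-73, 130, 8, 'front', -78), (-61, 133, 13, 'front', -67), (-50, 133, 7, 'front', -56), (-31, 133, 19, 'front', -44), (-27, -84, 77, 'front', -38), (-4, 134, 32, 'front', -17), (22, -41, 78, 'front', 11), (24, 23, 77, 'front', 13), (92, 32, 122, 'front', 61), (126, -10, 10, 'front', 117), (132, 33, 7, 'front', 129)]
```

```bash
python3 -c "
from h import *
print(w('top',172,160,.09))"; python3 -m inch '[{"hand":1,"slide":[0.1,1.2,0],"yaw":0},{"hand":1,"slide":[0.2,2.6,0],"yaw":0},{"hand":1,"slide":[0.3,4,0],"yaw":0},{"hand":1,"slide":[0.4,4.6,0],"yaw":0},{"hand":1,"slide":[0.4,4.6,0],"yaw":0}]'; python3 -m inch '[{"hand":1,"slide":[-1,0.08,0],"yaw":0},{"hand":1,"slide":[-3,0.24,0],"yaw":0},{"hand":1,"slide":[-6,0.48,0],"yaw":0},{"hand":1,"slide":[-6,0.48,0],"yaw":0},{"hand":1,"slide":[-3,0.24,0],"yaw":0},{"hand":1,"slide":[-1,0.08,0],"yaw":0},{"hand":1,"slide":[0,0,0],"yaw":0},{"hand":1,"slide":[0,0,0],"yaw":0}]'; python3 -c "
from h import *
stones(z=.07)"
```

```text
[0.71883296 0.30232373 0.09      ]
time_s: 31.6
tcp_pos: [0.7001, 0.2099, 0.1194]
ee_rot: [[0.997, -0.079, -0.0], [-0.079, -0.997, -0.0], [-0.0, 0.0, -1.0]]
wrist_force: [-0.2, 0.0, -3.9]
gripper_width: 0.432
time_s: 32.6
tcp_pos: [0.7004, 0.2085, 0.1191]
ee_rot: [[0.997, -0.081, -0.001], [-0.081, -0.997, -0.0], [-0.001, 0.0, -1.0]]
wrist_force: [-0.3, 0.0, -4.0]
gripper_width: 0.433
top tcp(tray) [145.  79.] z 0.1191 lip [50. 79.] gw 0.433 F [-0.3  0.  -4. ]
[(-71, 131, 9, 'front', -79), (-59, 134, 13, 'front', -65), (-45, 136, 6, 'front', -52), (-42, 129, 6, 'front', -49), (-28, 132, 19, 'front', -37), (-27, -84, 76, 'front', -38), (22, -41, 78, 'front', 11), (23, 23, 78, 'front', 11), (87, 78, 139, 'front', 49), (126, 38, 11, 'front', 119)]
```

```bash
python3 -m inch '[{"hand":1,"slide":[-1,0.08,0],"yaw":0},{"hand":1,"slide":[-3,0.24,0],"yaw":0},{"hand":1,"slide":[-6,0.48,0],"yaw":0},{"hand":1,"slide":[-6,0.48,0],"yaw":0},{"hand":1,"slide":[-3,0.24,0],"yaw":0},{"hand":1,"slide":[-1,0.08,0],"yaw":0},{"hand":1,"slide":[0,0,0],"yaw":0},{"hand":1,"slide":[0,0,0],"yaw":0}]'; python3 -c "
from h import *
stones(z=.07,save='t6')"
```

```text
time_s: 33.65
tcp_pos: [0.7002, 0.2089, 0.1193]
ee_rot: [[0.997, -0.08, -0.0], [-0.08, -0.997, -0.0], [-0.0, 0.0, -1.0]]
wrist_force: [-0.4, 0.2, -4.1]
gripper_width: 0.437
top tcp(tray) [145.  80.] z 0.1193 lip [50. 80.] gw 0.437 F [-0.4  0.2 -4.1]
[(-66, 150, 6, 'front', -71), (-56, 135, 18, 'front', -65), (-39, 131, 6, 'front', -47), (-26, -85, 77, 'front', -37), (-3, 131, 8, 'front', -7), (22, -41, 80, 'front', 11), (24, 23, 75, 'front', 13), (26, 66, 76, 'front', 13), (87, 79, 91, 'front', 63), (119, 78, 15, 'front', 112), (127, 39, 10, 'front', 119), (133, 79, 6, 'front', 128)]
```

```bash
python3 -m inch '[{"hand":1,"slide":[-1,0.08,0],"yaw":0},{"hand":1,"slide":[-3,0.24,0],"yaw":0},{"hand":1,"slide":[-6,0.48,0],"yaw":0},{"hand":1,"slide":[-6,0.48,0],"yaw":0},{"hand":1,"slide":[-3,0.24,0],"yaw":0},{"hand":1,"slide":[-1,0.08,0],"yaw":0},{"hand":1,"slide":[0,0.8,0],"yaw":0},{"hand":1,"slide":[0,0.8,0],"yaw":0}]'; python3 -c "
from h import *
stones(z=.07)"; python3 -m inch '[{"hand":1,"slide":[-0.5,0,0],"yaw":0},{"hand":1,"slide":[-1.2,0.1,0],"yaw":0},{"hand":1,"slide":[-2.2,0.2,0],"yaw":0},{"hand":1,"slide":[-3.4,0.3,0],"yaw":0},{"hand":1,"slide":[-4.6,0.4,0],"yaw":0},{"hand":1,"slide":[-5.8,0.5,0],"yaw":0},{"hand":1,"slide":[-7,0.6,0],"yaw":0},{"hand":1,"slide":[-8,0.7,0],"yaw":0},{"hand":1,"slide":[-8.7,0.7,0],"yaw":0},{"hand":1,"slide":[-9,0.7,0],"yaw":0}]';python3 -c "
from h import *
stones(z=.07)"
```

```text
time_s: 34.7
tcp_pos: [0.7002, 0.2178, 0.1192]
ee_rot: [[0.997, -0.079, -0.0], [-0.079, -0.997, 0.0], [-0.0, -0.0, -1.0]]
wrist_force: [0.1, 0.1, -3.7]
gripper_width: 0.431
top tcp(tray) [144.  89.] z 0.1192 lip [49. 89.] gw 0.431 F [ 0.1  0.1 -3.7]
[(-64, 135, 6, 'front', -70), (-39, 139, 19, 'front', -47), (-27, -84, 76, 'front', -38), (-1, 129, 6, 'front', -7), (22, -41, 78, 'front', 11), (23, 23, 76, 'front', 13), (26, 66, 76, 'front', 13), (75, 87, 85, 'front', 51), (112, 88, 39, 'front', 99), (126, 48, 10, 'front', 118)]
time_s: 36.0
tcp_pos: [0.6098, 0.2241, 0.1196]
ee_rot: [[0.997, -0.08, 0.0], [-0.08, -0.997, -0.0], [0.0, 0.0, -1.0]]
wrist_force: [1.0, -0.6, -4.2]
gripper_width: 0.437
top tcp(tray) [53. 88.] z 0.1196 lip [-42.  88.] gw 0.437 F [ 1.  -0.6 -4.2]
[(-50, 131, 6, 'front', -56), (-27, -84, 78, 'front', -37), (-23, 132, 14, 'front', -35), (-15, 87, 89, 'front', -39), (19, 24, 40, 'front', 13), (20, 86, 27, 'front', 11), (22, -41, 78, 'front', 11), (28, 47, 7, 'front', 22)]
```

```bash
python3 -m inch '[{"hand":1,"slide":[3,-0.24,0],"yaw":0},{"hand":1,"slide":[5,-0.4,0],"yaw":0},{"hand":1,"slide":[6,-0.48,0],"yaw":0},{"hand":1,"slide":[6,-0.48,0],"yaw":0}]';python3 -c "
from h import *
stones(z=.07)"
```

```text
time_s: 36.55
tcp_pos: [0.6704, 0.2189, 0.119]
ee_rot: [[0.997, -0.081, -0.001], [-0.081, -0.997, -0.0], [-0.001, 0.0, -1.0]]
wrist_force: [-1.0, -0.0, -4.2]
gripper_width: 0.437
top tcp(tray) [114.  87.] z 0.119 lip [19. 87.] gw 0.437 F [-1.  -0.  -4.2]
[(-62, 142, 6, 'front', -68), (-27, -84, 78, 'front', -37), (-17, 132, 10, 'front', -24), (22, -41, 79, 'front', 11), (23, 23, 76, 'front', 11), (24, 58, 13, 'front', 14), (26, 85, 53, 'front', 14), (52, 86, 41, 'front', 39), (78, 86, 44, 'front', 65), (93, 47, 8, 'front', 85)]
```

```bash
python3 -m inch '[{"hand":1,"slide":[-0.5,0.04,0],"yaw":0},{"hand":1,"slide":[-1.4,0.1,0],"yaw":0},{"hand":1,"slide":[-2.6,0.2,0],"yaw":0},{"hand":1,"slide":[-3.8,0.3,0],"yaw":0},{"hand":1,"slide":[-4.9,0.4,0],"yaw":0},{"hand":1,"slide":[-5.6,0.45,0],"yaw":0},{"hand":1,"slide":[-6,0.48,0],"yaw":0},{"hand":1,"slide":[-6,0.48,0],"yaw":0}]'; python3 -m inch '[{"hand":1,"slide":[3,-0.24,0],"yaw":0},{"hand":1,"slide":[5,-0.4,0],"yaw":0},{"hand":1,"slide":[6,-0.48,0],"yaw":0},{"hand":1,"slide":[6,-0.48,0],"yaw":0}]';python3 -c "
from h import *
stones(z=.07)"
```

```text
time_s: 37.6
tcp_pos: [0.6101, 0.2241, 0.1196]
ee_rot: [[0.997, -0.08, 0.0], [-0.08, -0.997, 0.0], [0.0, -0.0, -1.0]]
wrist_force: [-0.5, -0.5, -3.3]
gripper_width: 0.432
time_s: 38.1
tcp_pos: [0.6704, 0.2189, 0.119]
ee_rot: [[0.997, -0.081, -0.001], [-0.081, -0.997, -0.0], [-0.001, 0.0, -1.0]]
wrist_force: [-0.3, -0.1, -2.6]
gripper_width: 0.433
top tcp(tray) [114.  87.] z 0.119 lip [19. 87.] gw 0.433 F [-0.3 -0.1 -2.6]
[(-65, 131, 11, 'front', -72), (-50, 133, 13, 'front', -58), (-34, 130, 6, 'front', -42), (-27, -84, 76, 'front', -38), (7, 72, 78, 'front', -6), (22, -41, 78, 'front', 11), (24, 23, 76, 'front', 13), (29, 57, 9, 'front', 19), (46, 86, 41, 'front', 34), (71, 86, 42, 'front', 58), (93, 46, 7, 'front', 85)]
```

```bash
python3 -m inch '[{"hand":1,"slide":[0.8,-0.06,0],"yaw":0},{"hand":1,"slide":[1.8,-0.14,0],"yaw":0},{"hand":1,"slide":[2.7,-0.2,0],"yaw":0},{"hand":1,"slide":[3.1,-0.25,0],"yaw":0},{"hand":1,"slide":[3,-2,0],"yaw":0},{"hand":1,"slide":[2.7,-5,0],"yaw":0},{"hand":1,"slide":[2.4,-8.5,0],"yaw":0},{"hand":1,"slide":[2.1,-12,0],"yaw":0},{"hand":1,"slide":[1.9,-15,0],"yaw":0},{"hand":1,"slide":[1.8,-16.5,0],"yaw":0}]'; python3 -m inch '[{"hand":1,"slide":[-1,0.08,0],"yaw":0},{"hand":1,"slide":[-2.2,0.18,0],"yaw":0},{"hand":1,"slide":[-3.6,0.3,0],"yaw":0},{"hand":1,"slide":[-4.9,0.4,0],"yaw":0},{"hand":1,"slide":[-5.6,0.45,0],"yaw":0},{"hand":1,"slide":[-6,0.48,0],"yaw":0},{"hand":1,"slide":[-3,0.24,0],"yaw":0},{"hand":1,"slide":[-1,0.08,0],"yaw":0},{"hand":1,"slide":[0,0,0],"yaw":0},{"hand":1,"slide":[0,0,0],"yaw":0}]';python3 -c "
from h import *
stones(z=.03,save='t7');stones(z=.07)"
```

```text
time_s: 39.4
tcp_pos: [0.6872, 0.0507, 0.1198]
ee_rot: [[0.997, -0.083, -0.001], [-0.083, -0.997, -0.0], [-0.001, 0.0, -1.0]]
wrist_force: [0.4, -0.0, -3.4]
gripper_width: 0.431
time_s: 40.65
tcp_pos: [0.6883, 0.0541, 0.119]
ee_rot: [[0.997, -0.08, -0.001], [-0.08, -0.997, -0.0], [-0.001, 0.0, -1.0]]
wrist_force: [-0.2, 0.2, -3.1]
gripper_width: 0.436
top tcp(tray) [145. -75.] z 0.119 lip [ 50. -75.] gw 0.436 F [-0.2  0.2 -3.1]
[(-25, -81, 77, 'front', -36), (23, 76, 112, 'front', -3), (25, -35, 80, 'front', 14), (27, 31, 81, 'front', 16), (67, 66, 10, 'front', 60), (73, 91, 10, 'front', 67), (87, -74, 89, 'front', 61)]
top tcp(tray) [145. -75.] z 0.119 lip [ 50. -75.] gw 0.433 F [ 0.7  0.8 -4. ]
[(-27, -84, 77, 'front', -38), (20, 66, 114, 'front', -5), (22, -41, 79, 'front', 11), (23, 24, 82, 'front', 11), (64, 54, 9, 'front', 56), (73, 74, 21, 'front', 66), (81, -78, 88, 'front', 57), (125, -126, 7, 'front', 117)]
```

```bash
python3 -m inch '[{"hand":1,"slide":[-1,0.08,0],"yaw":0},{"hand":1,"slide":[-2.2,0.18,0],"yaw":0},{"hand":1,"slide":[-3.6,0.3,0],"yaw":0},{"hand":1,"slide":[-4.9,0.4,0],"yaw":0},{"hand":1,"slide":[-5.6,0.45,0],"yaw":0},{"hand":1,"slide":[-6,0.48,0],"yaw":0},{"hand":1,"slide":[-3,0.24,0],"yaw":0},{"hand":1,"slide":[-1,0.08,0],"yaw":0},{"hand":1,"slide":[0,0,0],"yaw":0},{"hand":1,"slide":[0,0,0],"yaw":0}]';python3 -c "
from h import *
stones(z=.07)"
python3 -m inch '[{"hand":1,"slide":[-1,0.08,0],"yaw":0},{"hand":1,"slide":[-2.2,0.18,0],"yaw":0},{"hand":1,"slide":[-3.6,0.3,0],"yaw":0},{"hand":1,"slide":[-4.9,0.4,0],"yaw":0},{"hand":1,"slide":[-5.6,0.45,0],"yaw":0},{"hand":1,"slide":[-6,0.48,0],"yaw":0},{"hand":1,"slide":[-3,0.24,0],"yaw":0},{"hand":1,"slide":[-1,0.08,0],"yaw":0},{"hand":1,"slide":[0,0,0],"yaw":0},{"hand":1,"slide":[0,0,0],"yaw":0}]';python3 -c "
from h import *
stones(z=.07)"
```

```text
time_s: 42.0
tcp_pos: [0.6883, 0.0541, 0.119]
ee_rot: [[0.997, -0.08, -0.001], [-0.08, -0.997, -0.0], [-0.001, 0.0, -1.0]]
wrist_force: [-0.6, -0.2, -3.4]
gripper_width: 0.434
top tcp(tray) [145. -75.] z 0.119 lip [ 50. -75.] gw 0.434 F [-0.6 -0.2 -3.4]
[(-26, -85, 76, 'front', -37), (20, 67, 111, 'front', -5), (22, -41, 80, 'front', 11), (24, 23, 80, 'front', 13), (60, -78, 47, 'front', 47), (64, 72, 15, 'front', 57), (71, 80, 7, 'front', 67), (86, -78, 43, 'front', 73)]
time_s: 43.3
tcp_pos: [0.6882, 0.0541, 0.119]
ee_rot: [[0.997, -0.08, -0.001], [-0.08, -0.997, -0.0], [-0.001, 0.0, -1.0]]
wrist_force: [-1.3, 0.6, -3.3]
gripper_width: 0.435
top tcp(tray) [145. -76.] z 0.119 lip [ 50. -76.] gw 0.435 F [-1.3  0.6 -3.3]
[(-27, -84, 77, 'front', -38), (20, 67, 109, 'front', -5), (22, -41, 79, 'front', 11), (24, 23, 80, 'front', 13), (60, 74, 7, 'front', 56), (64, -79, 101, 'front', 40), (70, 78, 7, 'front', 65), (73, 65, 8, 'front', 67)]
```

```bash
python3 -m inch '[{"hand":1,"slide":[-1,0.08,0],"yaw":0},{"hand":1,"slide":[-2.2,0.18,0],"yaw":0},{"hand":1,"slide":[-3.6,0.3,0],"yaw":0},{"hand":1,"slide":[-4.9,0.4,0],"yaw":0},{"hand":1,"slide":[-5.6,0.45,0],"yaw":0},{"hand":1,"slide":[-6,0.48,0],"yaw":0},{"hand":1,"slide":[-3,0.24,0],"yaw":0},{"hand":1,"slide":[-1,0.08,0],"yaw":0},{"hand":1,"slide":[0,0,0],"yaw":0},{"hand":1,"slide":[0,0,0],"yaw":0}]';python3 -c "
from h import *
stones(z=.07)"
```

```text
time_s: 44.6
tcp_pos: [0.6883, 0.0541, 0.119]
ee_rot: [[0.997, -0.08, -0.001], [-0.08, -0.997, -0.0], [-0.001, 0.0, -1.0]]
wrist_force: [-0.3, -0.4, -3.1]
gripper_width: 0.431
top tcp(tray) [145. -76.] z 0.119 lip [ 50. -76.] gw 0.431 F [-0.3 -0.4 -3.1]
[(-27, -84, 77, 'front', -38), (17, -83, 76, 'front', 4), (20, 67, 115, 'front', -5), (22, -41, 79, 'front', 11), (24, 24, 81, 'front', 13), (62, 58, 8, 'front', 56), (66, 84, 12, 'front', 58), (71, -79, 43, 'front', 59)]
```

```bash
python3 -m inch '[{"hand":1,"slide":[0.1,1.2,0],"yaw":0},{"hand":1,"slide":[0.2,2.6,0],"yaw":0},{"hand":1,"slide":[0.3,3.8,0],"yaw":0},{"hand":1,"slide":[0.35,4.2,0],"yaw":0},{"hand":1,"slide":[0.35,4.2,0],"yaw":0},{"hand":1,"slide":[-0.4,4.3,0],"yaw":0},{"hand":1,"slide":[-1.4,4.35,0],"yaw":0},{"hand":1,"slide":[-2.4,4.4,0],"yaw":0},{"hand":1,"slide":[-3,4.45,0],"yaw":0},{"hand":1,"slide":[-3.2,4.5,0],"yaw":0}]'; python3 -m inch '[{"hand":1,"slide":[-1,0.08,0],"yaw":0},{"hand":1,"slide":[-2.2,0.18,0],"yaw":0},{"hand":1,"slide":[-3.6,0.3,0],"yaw":0},{"hand":1,"slide":[-4.9,0.4,0],"yaw":0},{"hand":1,"slide":[-5.6,0.45,0],"yaw":0},{"hand":1,"slide":[-6,0.48,0],"yaw":0},{"hand":1,"slide":[-3,0.24,0],"yaw":0},{"hand":1,"slide":[-1,0.08,0],"yaw":0},{"hand":1,"slide":[0,0,0],"yaw":0},{"hand":1,"slide":[0,0,0],"yaw":0}]';python3 -c "
from h import *
stones(z=.07)"
```

```text
time_s: 45.9
tcp_pos: [0.6558, 0.0993, 0.1198]
ee_rot: [[0.997, -0.079, 0.0], [-0.079, -0.997, 0.0], [0.0, -0.0, -1.0]]
wrist_force: [0.2, 0.4, -3.9]
gripper_width: 0.436
time_s: 47.15
tcp_pos: [0.6563, 0.0991, 0.1191]
ee_rot: [[0.997, -0.08, -0.001], [-0.08, -0.997, -0.0], [-0.001, 0.0, -1.0]]
wrist_force: [-0.3, 0.2, -4.9]
gripper_width: 0.43
top tcp(tray) [110. -33.] z 0.1191 lip [ 15. -33.] gw 0.43 F [-0.3  0.2 -4.9]
[(-26, -85, 77, 'front', -37), (-1, 129, 15, 'front', -14), (16, 69, 157, 'front', -5), (17, -83, 76, 'front', 4), (23, 23, 78, 'front', 13), (28, -36, 45, 'front', 15), (65, 86, 7, 'front', 60), (69, 77, 6, 'front', 63), (70, 64, 7, 'front', 67), (73, 33, 6, 'front', 68), (89, -81, 8, 'front', 82)]
```

```bash
python3 -m inch '[{"hand":1,"slide":[-1,0.08,0],"yaw":0},{"hand":1,"slide":[-2.2,0.18,0],"yaw":0},{"hand":1,"slide":[-3.6,0.3,0],"yaw":0},{"hand":1,"slide":[-4.9,0.4,0],"yaw":0},{"hand":1,"slide":[-5.6,0.45,0],"yaw":0},{"hand":1,"slide":[-6,0.48,0],"yaw":0},{"hand":1,"slide":[-3,0.24,0],"yaw":0},{"hand":1,"slide":[-1,0.08,0],"yaw":0},{"hand":1,"slide":[0,0,0],"yaw":0},{"hand":1,"slide":[0,0,0],"yaw":0}]';python3 -m inch '[{"hand":1,"slide":[-1,0.08,0],"yaw":0},{"hand":1,"slide":[-2.2,0.18,0],"yaw":0},{"hand":1,"slide":[-3.6,0.3,0],"yaw":0},{"hand":1,"slide":[-4.9,0.4,0],"yaw":0},{"hand":1,"slide":[-5.6,0.45,0],"yaw":0},{"hand":1,"slide":[-6,0.48,0],"yaw":0},{"hand":1,"slide":[-3,0.24,0],"yaw":0},{"hand":1,"slide":[-1,0.08,0],"yaw":0},{"hand":1,"slide":[0,0,0],"yaw":0},{"hand":1,"slide":[0,0,0],"yaw":0}]';python3 -c "
from h import *
stones(z=.07)"
```

```text
time_s: 48.45
tcp_pos: [0.6563, 0.099, 0.119]
ee_rot: [[0.997, -0.08, -0.001], [-0.08, -0.997, -0.0], [-0.001, 0.0, -1.0]]
wrist_force: [0.2, 0.3, -3.3]
gripper_width: 0.435
time_s: 49.7
tcp_pos: [0.6563, 0.099, 0.119]
ee_rot: [[0.997, -0.08, -0.001], [-0.08, -0.997, -0.0], [-0.001, 0.0, -1.0]]
wrist_force: [-0.6, -0.6, -2.4]
gripper_width: 0.437
top tcp(tray) [110. -33.] z 0.119 lip [ 15. -33.] gw 0.437 F [-0.6 -0.6 -2.4]
[(-26, -85, 77, 'front', -37), (-15, -23, 81, 'front', -26), (-3, 129, 12, 'front', -14), (16, 69, 157, 'front', -5), (17, -83, 76, 'front', 4), (23, 23, 78, 'front', 11), (66, 58, 20, 'front', 56), (66, 90, 6, 'front', 59), (73, 82, 8, 'front', 67)]
```

```bash
python3 -m inch '[{"hand":1,"slide":[0,0,4],"yaw":0},{"hand":1,"slide":[0,0,8],"yaw":0},{"hand":1,"slide":[-4,0,8],"yaw":0},{"hand":1,"slide":[-8,-2,8],"yaw":0},{"hand":1,"slide":[-12,-6,8],"yaw":0},{"hand":1,"slide":[-13.9,-11,8],"yaw":0.04},{"hand":1,"slide":[-13.9,-16,8],"yaw":0.08},{"hand":1,"slide":[-13.9,-21,8],"yaw":0.12},{"hand":1,"slide":[-13.9,-26,8],"yaw":0.16},{"hand":1,"slide":[-13.9,-31,8],"yaw":0.2}]';python3 -m inch '[{"hand":1,"slide":[0,-5,0],"yaw":0},{"hand":1,"slide":[0,-10,0],"yaw":0},{"hand":1,"slide":[0,-14,0],"yaw":0},{"hand":1,"slide":[0,-16.5,0],"yaw":0},{"hand":1,"slide":[0,-16.5,0],"yaw":0},{"hand":1,"slide":[0,-16.5,0],"yaw":0}]';python3 -c "
from h import *
stones(z=.03,save='t8'); 
import cv2
a=cv2.resize(cv2.imread('pics/raw_t8.png')[170:320,120:510],None,fx=2,fy=2,interpolation=cv2.INTER_CUBIC)
shot('scene','s2',(150,100,450,440),2)
b=cv2.imread('pics/raw_s2.png')[120:430,140:430]
b=cv2.resize(b,None,fx=1,fy=1)
cv2.imwrite('pics/v14.png',cv2.vconcat([a,cv2.copyMakeBorder(b[:300],0,0,0,780-290,cv2.BORDER_CONSTANT)]))
"
```

```text
time_s: 51.0
tcp_pos: [0.5162, -0.2119, 0.1998]
ee_rot: [[0.993, 0.122, 0.0], [0.122, -0.993, 0.0], [0.0, -0.0, -1.0]]
wrist_force: [0.3, -0.8, -2.4]
gripper_width: 0.437
time_s: 51.75
tcp_pos: [0.5166, -0.3749, 0.1994]
ee_rot: [[0.993, 0.12, -0.001], [0.12, -0.993, 0.001], [-0.001, -0.001, -1.0]]
wrist_force: [0.6, 0.5, -2.4]
gripper_width: 0.433
top tcp(tray) [   9. -517.] z 0.1994 lip [ -86. -517.] gw 0.433 F [ 0.6  0.5 -2.4]
[(-37, 143, 7, 'front', -46), (-25, -81, 77, 'front', -36), (-13, -17, 79, 'front', -24), (19, 79, 156, 'front', -3), (20, -79, 77, 'front', 6), (26, -35, 79, 'front', 14), (27, 31, 77, 'front', 16)]
```

View pics/v14.png

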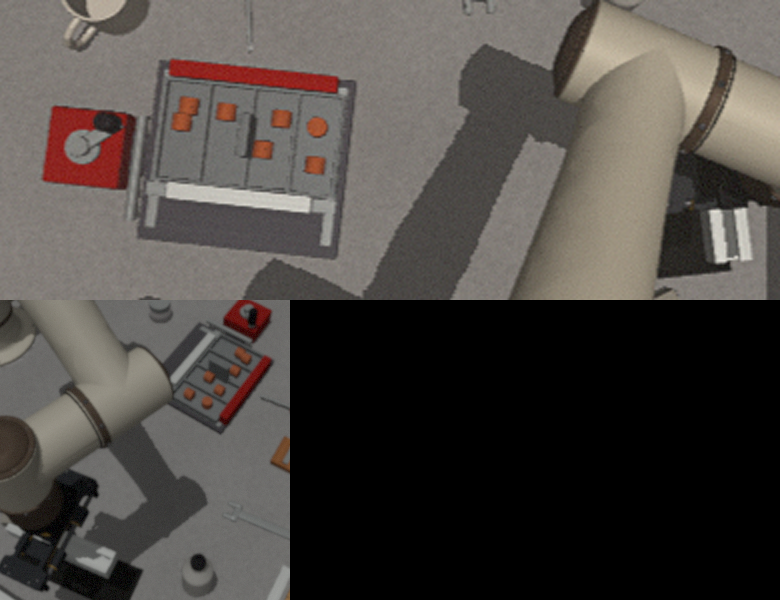

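```bash
python3 -m inch '[{"hand":1,"slide":[0,0,-4],"yaw":0},{"hand":1,"slide":[0,0,-8],"yaw":0},{"hand":1,"slide":[0,0,-11],"yaw":0},{"hand":1,"slide":[0,0,-12],"yaw":0},{"hand":1,"slide":[0,0,-12.3],"yaw":0},{"hand":1,"slide":[0,0,-12.3],"yaw":0},{"hand":1,"slide":[0,0,-12.3],"yaw":0}]'
```

```text
time_s: 52.72
tcp_pos: [0.5179, -0.376, 0.078]
ee_rot: [[0.993, 0.12, 0.002], [0.12, -0.993, -0.001], [0.002, 0.001, -1.0]]
wrist_force: [0.2, 0.5, -2.9]
gripper_width: 0.433
```

```bash
python3 -m inch '[{"hand":1,"slide":[0,0,-0.2],"yaw":0},{"hand":1,"slide":[0,0,-0.2],"yaw":0},{"hand":1,"slide":[0,0,-0.2],"yaw":0},{"hand":0,"slide":[0,0,-0.2],"yaw":0},{"hand":0,"slide":[0,0,-0.2],"yaw":0},{"hand":0,"slide":[0,0,-0.2],"yaw":0},{"hand":0,"slide":[0,0,-0.2],"yaw":0},{"hand":0,"slide":[0,0,-0.2],"yaw":0},{"hand":0,"slide":[0,0,-0.2],"yaw":0}]'; python3 -m inch '[{"hand":0,"slide":[0,0,3],"yaw":0},{"hand":0,"slide":[0,0,7],"yaw":0},{"hand":0,"slide":[0,0,12],"yaw":0},{"hand":0,"slide":[0,0,16],"yaw":0},{"hand":0,"slide":[-5,5,20],"yaw":0},{"hand":0,"slide":[-10,10,20],"yaw":0},{"hand":0,"slide":[-15,15,20],"yaw":0},{"hand":0,"slide":[-15,20,20],"yaw":0},{"hand":0,"slide":[-15,20,20],"yaw":0}]'; python3 -c "
from h import *
stones(save='t9')
im=cv2.imread('pics/raw_t9.png')
cv2.imwrite('pics/v15.png',cv2.resize(im[60:360,110:510],None,fx=2,fy=2,interpolation=cv2.INTER_CUBIC))"
```

```text
time_s: 53.85
tcp_pos: [0.5172, -0.3758, 0.0745]
ee_rot: [[0.993, 0.12, -0.0], [0.12, -0.993, 0.0], [-0.0, -0.0, -1.0]]
wrist_force: [-0.1, -0.0, 0.1]
gripper_width: 0.971
time_s: 54.98
tcp_pos: [0.3654, -0.1739, 0.2751]
ee_rot: [[0.992, 0.123, 0.002], [0.123, -0.992, 0.0], [0.002, -0.0, -1.0]]
wrist_force: [-0.1, -0.8, 0.3]
gripper_width: 1.003
top tcp(tray) [-158. -329.] z 0.2751 lip [-253. -329.] gw 1.003 F [-0.1 -0.8  0.3]
[(-66, 142, 6, 'front', -72), (-25, -81, 79, 'front', -36), (-13, -17, 81, 'front', -24), (19, 79, 157, 'front', -3), (20, -79, 77, 'front', 6), (25, -35, 79, 'front', 14), (27, 31, 75, 'front', 16)]
```

View pics/v15.png

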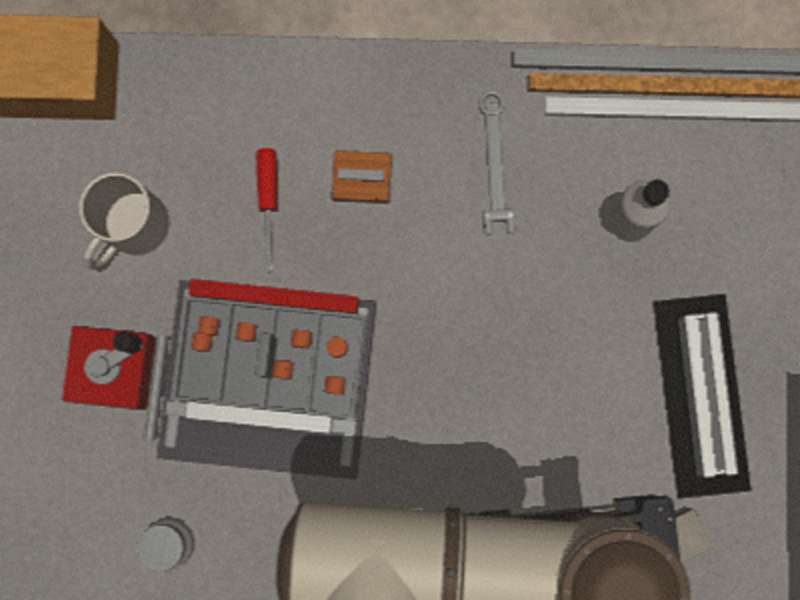

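```bash
python3 -c "
from station import *
print(finish_job())"
```

```text
the job is handed in; nothing more can be done
None
```

The job is handed in, at about 55 s of the 192 s allowed. I set the tray between jaw and fence and wound the crank clockwise until it resisted with about 33 N at the knob. I then tapped the seven stones out bay by bay with level back-and-forth strokes and laid the empty shaker back on its mat.

**Last checks, in the final top picture:**
- **Stones:** all seven are in the tray, 2, 2, 1 and 2 from the -y bay to the +y bay. The two in the last bay touch, and look side by side rather than stacked: together they show twice the area of one stone.
- **Tray:** it looks flush against the fence with the jaw on it, and the crank shows no sign of having sprung back. I did not measure the clamping force after letting go of the knob.
- **Shaker:** it looks empty and flat, and lies lengthwise about 1 cm or less from the mat's middle.
- **Other things:** the bystanders I can see look unmoved. The whetstone is mostly hidden by the arm in this picture, so I did not check it at the end.

**One disagreement:** the top and wrist cameras differed by 5 to 7 mm around the crank. I went by the wrist camera there, and the pinch on the knob agreed with it.

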